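Gauge a capped barrel on the low-force bench caliper

ROBOT

A 7-joint arm with a two-finger parallel gripper is mounted at the origin on the work surface. World frame = base frame: x ahead of the robot, y to its left, z up, the work surface at z = 0. Lengths are in m, angles in degrees, forces in N, time in s.
With the tool pointing down it reaches from about 0.425 to 0.875 m from the base axis. Payload 4.7 kg.
Tool frame: the origin (TCP) lies on the centre line of the jaws, within the pads' length; the fingertips stand 11 mm ahead of it and the grasp point (between the pads) lies 8 mm behind it; z points along the fingers, y is the direction in which the jaws open and shut (so a half turn about z gives the same grasp; the last joint's range is limited). The gripper opens to 87 mm and grips with 3 to 60 N. Pads are 19 mm wide; open, the fingers measure 117 mm over their backs; the gripper's body (75 mm by 190 mm) begins 51 mm behind the grasp point.
Start: joints at [65.724, 18.392, -4.016, 83.108, 1.295, 78.541, -3.26], TCP at [0.276, -0.589, 0.234] pointing down, gripper open.
Joint ranges: [-163.93, 163.93], [-17.29, 119.83], [-79.2, 71.16], [3.27, 140.29], [-89.18, 269.18], [5.43, 117.66], [-154.24, 154.24]. Speed limits (degrees/s): [147.25, 147.25, 180, 180, 180, 180, 180].

INTERFACE

Orientations are given as [roll, pitch, yaw] about the fixed x, y, z axes, in that order (R = Rz(yaw) Ry(pitch) Rx(roll)).
In Python, from cell import env gives the robot as it stands.
- The arm moves only by the tool servo_tool, never from a script. Its argument "moves" is text: rows parted by semicolons, each of 7 numbers parted by spaces: the shift along the tool's x, y, z as a fraction of full scale, then the turn, a rotation vector about the tool's x, y, z as a fraction of full scale, then the gripper's target within -1 to 1 (shut at 1, half-way at 0, fully open at -1). A call has 1 to 20 rows; each row shifts and turns the pose as measured when the row begins, along the tool's axes as they then stand; what a row does not reach is not made up. Full scale, the value 1, is 1000 mm for a shift and 0.5 rad for a turn. A row lasts 1/12 s, in which the tool goes at most 41.7 mm and 7.16 degrees, less where a joint would pass 70% of its speed; a pose out of reach is approached as far as the arm can. A call with a number of a shift or a turn outside -1 to 1 is refused whole. A call with a gripper value outside its range is refused whole. The fingers move at their own pace and stop on an object; "squeeze" is the grip in N (left out, the last holds). Time passes only in rows, so rows that do not move let the fingers close. It gives the time, the measured TCP pose, the force and the opening at its end, in the units of the state.
- env.get_obs(): the state, without advancing time (a new reading comes with each control period).
- env.read_camera(name): name is "side" or "top"; returns a dict with "img" (420x560x3 uint8, red, green, blue), "range_z" (420x560 float32, m along the optical axis (not along the pixel's ray), 0 where there is no reading), "mtx" (3x3 intrinsics, pixels), "k1" (the pictures are not rectified: a ray, as slopes to the right and down, at radius r is drawn at 1 + k1 r^2 times it, then the intrinsics apply), "T" (4x4, takes a point from camera to world coordinates). Camera axes: x right, y up, looking along -z (the intrinsics and any distortion apply to the point x, -y, -z); pixel columns grow to the right and rows downward; lengths in m; the calibration is good to about 2 mm. A picture is of the moment at which its call begins.
- env.sign_off(): hands the job in, once; it reports no verdict.
The state is a dict: "time_s": time; "qpos": joint angles; "joint_velocities": joint speeds; "effort": joint torques, N m; "tool_pos": TCP position; "tool_rot": TCP orientation; "force": force on the tool from outside, world axes, zero at the start; "wrist_torque": the same for the moment, N m; "grip_width": finger opening in m.
Only numpy, scipy, OpenCV 4.12 (cv2) and the standard library are available. Lean on these libraries where they do the work, as an engineer would, in place of code of your own. Each camera call takes 0.05 s, during which the arm holds its last target.

TASK

Check the cap diameter of the blue-capped barrel: take it out of the tray, stand it upright, cap down, on the white rest between the jaws of the bench caliper, and let go of it. Then slide the black thumb slide to close the jaws gently on the cap until the measuring spring is pressed in about half way (clearly compressed but not bottomed), and leave the barrel standing clamped between the two jaws for the reading. Do not knock the other two barrels, the setting master or the pressure gauge.

Things in the scene. Friction and masses are not known exactly. Their poses are not given: they have to be found in the camera images.
- caliper: Bench caliper lying flat in a fixed stand, beam along local y, jaws out to local -x. Origin: on the table under the beam's middle line. Base plate x -70 to 40, y -135 to 135 mm, 14 mm thick. Beam 16 mm wide, at 34 to 38 mm height; clamp, 58 mm high, at y 106 to 128 mm. White rest under the jaws: top at 30 mm height, x -58 to -20, y -99 to -27 mm. Fixed jaw's face at y = -95 mm.
- rest_spot (a point): Point on the white rest's top (30 mm above the table) where a barrel should stand: 36 mm to -x of the beam's middle line, 35 mm to +y of the fixed jaw's face. Its axes are the caliper's. The barrel may stand up to 10 mm off it along x; along y the closing jaw slides it over to the fixed jaw.
- fixed_jaw: Fixed jaw: steel block 38 x 22 mm on the beam (height 30 to 44 mm) with a blade 7 mm thick and 6 mm high (33 to 39 mm above the table) that reaches to local x = -53 mm. Origin: at table height under the beam's middle line, in the plane of its measuring face, which looks to local +y.
- fixed_jaw_face (a point): Middle of the fixed blade's measuring face, 36 mm above the table, 36 mm to -x of the beam's middle line.
- moving_jaw: Moving jaw's blade, the same shape as the fixed one, its face looks to local -y. It is part of the grey display carriage (38 mm across the beam, 60 mm long from the face towards +y, top 47 mm above the table). Origin: at table height under the beam, in the plane of its measuring face.
- moving_jaw_face (a point): Middle of the moving blade's measuring face, 36 mm above the table. The jaw opening is its distance from fixed_jaw_face, = joint thumb_slide + joint spring.
- thumb_grip (a point): Centre of the black ribbed thumb slide, 41 mm above the table: 34 mm across the beam (local x), 30 mm along it, 28 to 54 mm above the table; free room on both sides down to the base plate (14 mm). Grip it across the beam from above and slide it along local y: it carries the display carriage. It lies at local y = -6 mm + joint thumb_slide of the caliper, x = 0.
- thumb_slide (a joint): Travel of the thumb slide along local +y, 0 to 0.080 m: the jaw opening in m while the spring is relaxed. It drags with 6 N of friction and stays where it is left. It starts anywhere from 4 to 60 mm, so the jaws may be too far shut to take the barrel.
- spring (a joint): Compression in m of the measuring spring between thumb slide and display carriage: 0 relaxed (14 mm gap between the two), 0.012 bottomed (2 mm gap). It gives at 1.2 N and adds 0.3 N per mm (3 N half way). The jaws close on the 28 mm cap at thumb_slide = 0.028; each mm further compresses the spring 1 mm.
- blue_barrel: The barrel to be checked: white plastic tube with a blue cap as its foot and a narrow blue band; loose, standing upright, about 35 g. Origin: centre of its underside. Cap 28 mm diameter, 14 mm high; above it the barrel 20 mm diameter up to 72 mm; then a cone and a thin spout, 5 mm diameter, up to 100 mm.
- blue_center (a point): Blue barrel's axis half-way up, 50 mm above its underside (on the 20 mm barrel). Its z axis is the barrel's axis, up.
- green_center (a point): Same point of the green-capped barrel, same shape and size, standing in the tray. Leave it alone.
- grey_center (a point): Same point of the grey-capped barrel, same shape and size, standing in the tray. Leave it alone.
- tray: Fixed stainless tray, 115 x 200 mm (local x, y) inside, floor 2 mm, rim 15 mm above the table and 9 mm wide. Origin: centre of its underside. The three barrels stand in a row along its y, about 60 mm apart, in any order.
- gauge_center (a point): Loose pressure gauge on a two-post stand, 0.9 kg, to be left alone. Point on its middle line, 100 mm above the table. Base 80 x 90 mm (local x, y); round black dial 94 mm in diameter, 34 mm thick along local x, from 99 to 193 mm above the table, facing local -x.
- master_center (a point): Loose steel setting master (stepped pin, 36 mm diameter foot, 38 mm high), half-way up, 19 mm above the table. It stands on the table behind the caliper (local +x side), near the thumb slide. Leave it alone.
- stock_tray: Fixed tray of stock at the caliper's clamp end, 160 x 150 mm (local x, y), with a pile of lying blue-capped barrels in it, up to 85 mm above the table. Origin: centre of its underside. Not part of the job.
Things that resemble listed ones, but are neither listed nor needed, are in the scene too. What is shaped like the blue_barrel but pink is not meant.

How it is judged:
By the outcome, as a careful person would: the job done as asked, in the order asked, and still so for the second after the job is handed in, with the robot touching nothing.
It also fails if it takes over 69 s, if anything falls off the work surface, if the arm or the gripper's body presses on something with over 40 N, if the wrist force passes 120 N, or if a joint passes its speed limit or range.

## Working session

There is one attempt and no reset: what is moved stays moved. The work goes in short steps, Python scripts to look and compute and a tool call to move; the robot and the scene stay as the last step left them, time stands still between calls to the robot, and variables do not carry over. Pictures are saved under pics/ and viewed, and the job is handed in when it is done.

Besides the shell and the picture viewer there is one more tool, called in YAML: its name, and indented under it one key for each argument. servo_tool: Moves the arm, as the interface text tells. Its arguments: {"type":"object","properties":{"moves":{"type":"string"},"squeeze":{"type":"number"}},"required":["moves"]}

```bash
ls; mkdir -p pics
cat > h.py <<'E'
import numpy as np, cv2, pickle
from cell import env
def snap(name,tag):
    c=env.read_camera(name)
    cv2.imwrite(f'pics/{tag}.png',cv2.cvtColor(c['img'],cv2.COLOR_RGB2BGR))
    pickle.dump(c,open(f'pics/{tag}.pkl','wb'))
    return c
def cloud(c):
    h,w=c['range_z'].shape
    u,v=np.meshgrid(np.arange(w),np.arange(h))
    p=np.stack([u,v],-1).reshape(-1,1,2).astype(float)
    K=c['mtx'];D=np.array([c['k1'],0,0,0,0],float)
    n=cv2.undistortPoints(p,K,D).reshape(h,w,2)
    z=c['range_z'].astype(float)
    P=np.stack([n[...,0]*z,-n[...,1]*z,-z],-1)
    W=P@c['T'][:3,:3].T+c['T'][:3,3]
    W[z==0]=np.nan
    return W
E
python3 - <<'E'
from h import *
o=env.get_obs();print(o)
for n in('top','side'):
    c=snap(n,n+'0');print(n,c['mtx'].tolist(),c['k1'],c['T'].round(3).tolist())
E
```

```text
pics
{'time_s': 0.0, 'qpos': array([65.72490468, 18.43971257, -4.01831162, 83.17401967,  1.29505737,
       78.5400317 , -3.25975557]), 'joint_velocities': array([-0.10371147,  0.01811995,  0.11712302, -0.02655553,  0.05647618,
        0.13179156,  0.00153148]), 'effort': array([ 1.48043564e-04, -4.91282880e+01, -4.03704699e-01, -3.12534606e+01,
       -6.39087427e-02,  4.35312814e-02,  2.01410489e-04]), 'tool_pos': array([ 0.27531514, -0.58823667,  0.23246219]), 'tool_rot': array([-1.79891493e+02,  4.84129812e-03,  2.50877241e+01]), 'force': array([ 0.76994944, -0.06701377, -1.00060087]), 'wrist_torque': array([-0.00780986, -0.03183654, -0.02819138]), 'grip_width': 0.08686409906077988}
top [[488.42495733085184, 0.0, 280.5896615914691], [0.0, 488.42495733085184, 207.42161718504303], [0.0, 0.0, 1.0]] 0.0008851335153421048 [[-0.112, 0.973, -0.201, 0.286], [-0.994, -0.11, 0.02, 0.065], [-0.003, 0.202, 0.979, 1.189], [0.0, 0.0, 0.0, 1.0]]
side [[514.1178041543732, 0.0, 277.8815773334597], [0.0, 514.1178041543732, 217.01766838372043], [0.0, 0.0, 1.0]] 0.021984386425510444 [[-0.811, 0.329, -0.484, -0.104], [-0.585, -0.429, 0.689, 0.898], [0.019, 0.842, 0.54, 0.76], [0.0, 0.0, 0.0, 1.0]]
```

View pics/top0.png

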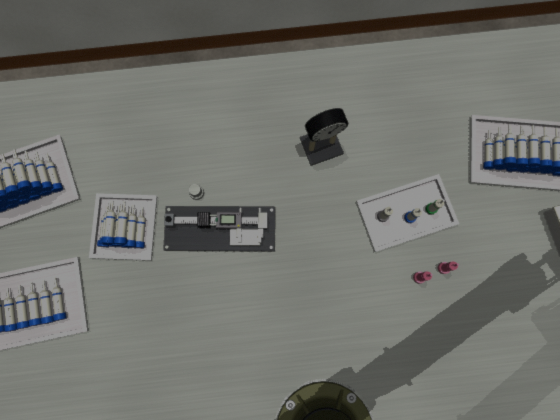

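View pics/side0.png

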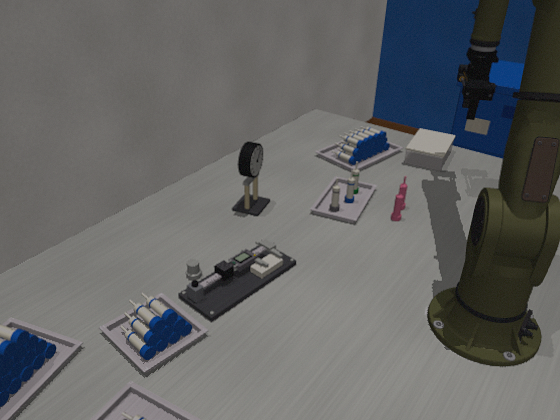

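Top view: the tray holds three standing barrels, grey (384,214), blue (411,216) and green (431,207). Two pink lookalikes stand at (422,277) and (447,266), and blue-capped barrels lie in stock trays at (124,228), (525,150) and on the left. The caliper is at (220,229), the gauge at (325,130) and the master at (195,190). By the description I choose the one at (411,216) and will check it in a crop.

Run:
```python
from h import *
a=cv2.imread('pics/top0.png');b=cv2.imread('pics/side0.png')
t=cv2.resize(a[170:260,350:470],(800,600),interpolation=cv2.INTER_CUBIC)
s=cv2.resize(b[170:225,300:390],(800,489),interpolation=cv2.INTER_CUBIC)
k=cv2.resize(a[170:260,155:285],(800,554),interpolation=cv2.INTER_CUBIC)
cv2.imwrite('pics/ct.png',t);cv2.imwrite('pics/cs.png',s);cv2.imwrite('pics/ck.png',k)
```

```text
(no output)
```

View pics/ct.png

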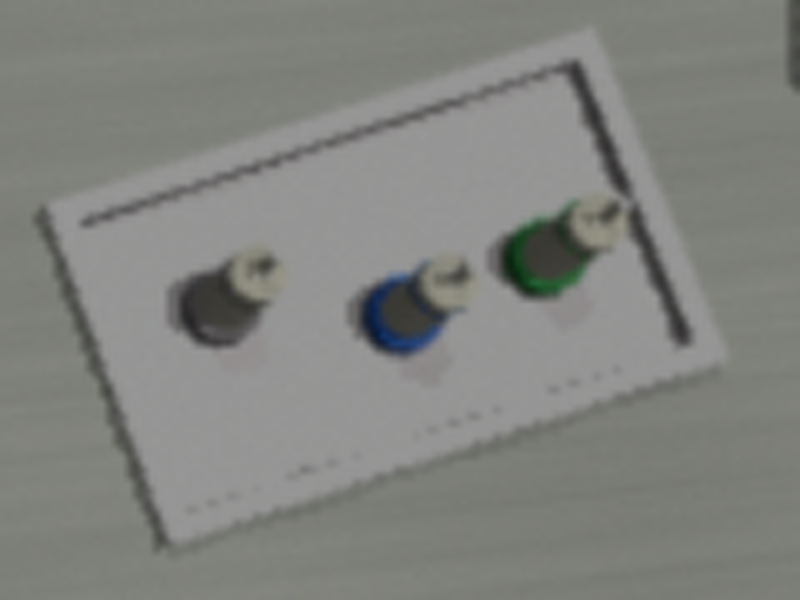

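View pics/cs.png

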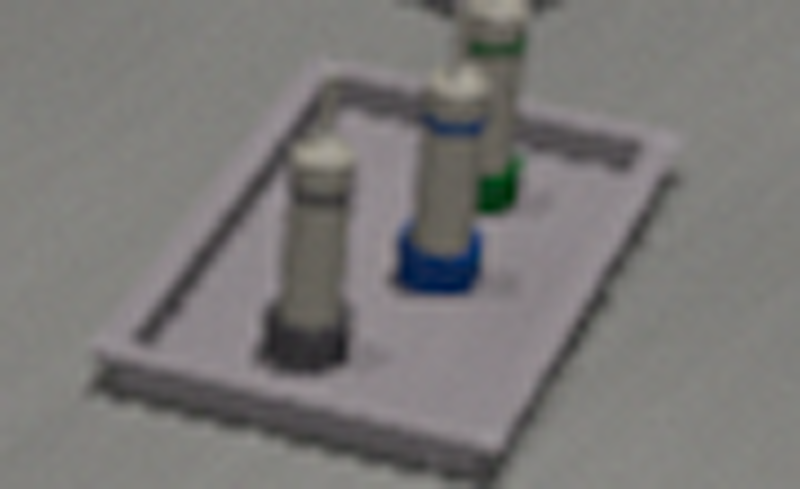

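View pics/ck.png

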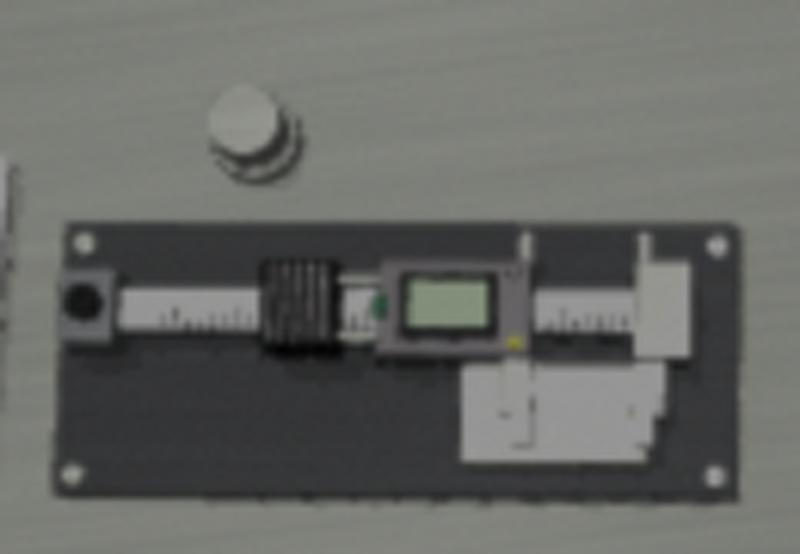

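The crops confirm it: the blue-capped barrel is the middle one in the tray (411,216), standing cap down. The jaws are roughly 40 mm apart. Next I measure the poses.

Run:
```python
from h import *
from scipy.optimize import least_squares
ct=pickle.load(open('pics/top0.pkl','rb'));cs=pickle.load(open('pics/side0.pkl','rb'))
W=cloud(ct);S=cloud(cs)
def reg(W,x0,x1,y0,y1,z0,z1):
    P=W.reshape(-1,3);m=(P[:,0]>x0)&(P[:,0]<x1)&(P[:,1]>y0)&(P[:,1]<y1)&(P[:,2]>z0)&(P[:,2]<z1);return P[m]
for n,(u,v) in dict(grey=(389,211),blue=(416,212),green=(438,204),master=(194,189),gauge=(325,120),slide=(204,219),tray=(408,190),table=(340,250),plate=(200,242),carr=(228,219),clamp=(168,219),fix=(263,220),rest=(240,240),stock=(124,228)).items():
    print(n,W[v,u].round(4))
for n,(u,v) in dict(table=(300,280),slide=(226,268)).items(): print('S',n,S[v,u].round(4))
# plate
P=W[205:252,163:278].reshape(-1,3)
q=P[(P[:,2]>.008)&(P[:,2]<.02)]
r=cv2.minAreaRect((q[:,:2]*1000).astype(np.float32));print('plate',r,len(q))
```

```text
grey [ 0.4771 -0.2062  0.0782]
blue [ 0.4677 -0.2678  0.0786]
green [ 0.4812 -0.3228  0.0754]
master [0.5915 0.2456 0.0357]
gauge [ 0.6719 -0.0724  0.1909]
slide [0.5124 0.2257 0.0479]
tray [ 0.538  -0.2806  0.0009]
table [ 0.4081 -0.0915 -0.0012]
plate [0.4639 0.2448 0.0133]
carr [0.5064 0.1692 0.046 ]
clamp [0.5207 0.3094 0.0541]
fix [0.4959 0.0869 0.0394]
rest [0.4541 0.1461 0.0392]
stock [0.5072 0.4081 0.0724]
S table [ 0.3819  0.111  -0.0038]
S slide [0.4996 0.2326 0.0519]
plate ((493.5992126464844, 196.0742645263672), (268.77099609375, 110.24618530273438), 83.56721496582031) 3072
```

```bash
cat >> h.py <<'E'
def proj(c,P):
    P=np.atleast_2d(P);R=c['T'][:3,:3];q=(P-c['T'][:3,3])@R
    q=q*[1,-1,-1]
    return cv2.projectPoints(q.reshape(-1,1,3),np.zeros(3),np.zeros(3),c['mtx'],np.array([c['k1'],0,0,0,0.]))[0].reshape(-1,2)
yaw=np.deg2rad(-6.4);O=np.array([.5085,.1944])
Rc=np.array([[np.cos(yaw),-np.sin(yaw)],[np.sin(yaw),np.cos(yaw)]])
def cal(x,y,z): 
    p=Rc@np.array([x,y])/1000+O; return np.array([p[0],p[1],z/1000])
def cyl(W,c0,z0,z1,r,n=12):
    from scipy.optimize import least_squares
    P=W.reshape(-1,3);P=P[(P[:,2]>z0)&(P[:,2]<z1)]
    c=np.array(c0,float)
    for i in range(4):
        q=P[np.hypot(*(P[:,:2]-c).T)<.02]
        s=least_squares(lambda c:np.hypot(*(q[:,:2]-c).T)-r,c,loss='soft_l1',f_scale=.001);c=s.x
    return c,len(q),np.sqrt(np.mean(s.fun**2))
E
python3 - <<'E'
from h import *
ct=pickle.load(open('pics/top0.pkl','rb'));cs=pickle.load(open('pics/side0.pkl','rb'))
W=cloud(ct);S=cloud(cs)
for n,c0 in dict(grey=(.47,-.21),blue=(.46,-.27),green=(.475,-.325)).items():
    print(n,[cyl(X,c0,.022,.066,.010) for X in(W,S)])
loc=(W[...,:2]-O)@Rc*1000
for r in range(212,232,3):
    print(r,[(int(a),int(b),int(z*1000)) for a,b,z in zip(loc[r,164:272:3,0],loc[r,164:272:3,1],W[r,164:272:3,2])])
# overlays
for c,n in((ct,'top'),(cs,'side')):
    im=cv2.cvtColor(c['img'],cv2.COLOR_RGB2BGR)
    f=6; x0,y0=(155,170) if n=='top' else (175,225); w,h=(130,95)
    im=cv2.resize(im[y0:y0+h,x0:x0+w],None,fx=f,fy=f,interpolation=cv2.INTER_CUBIC)
    def dr(pts,col,cl=True):
        p=((proj(c,np.array(pts))-[x0,y0]+.5)*f).astype(np.int32)
        cv2.polylines(im,[p],cl,col,1)
    dr([cal(-70,-135,14),cal(40,-135,14),cal(40,135,14),cal(-70,135,14)],(0,255,255))
    dr([cal(-58,-99,30),cal(-20,-99,30),cal(-20,-27,30),cal(-58,-27,30)],(0,0,255))
    dr([cal(-53,-95,39),cal(20,-95,39)],(0,255,0),False)
    dr([cal(-11,106,58),cal(11,106,58),cal(11,128,58),cal(-11,128,58)],(255,0,255))
    t=40
    dr([cal(-17,-21+t,54),cal(17,-21+t,54),cal(17,9+t,54),cal(-17,9+t,54)],(255,255,0))
    dr([cal(-19,-95+t,47),cal(19,-95+t,47),cal(19,-35+t,47),cal(-19,-35+t,47)],(255,128,0))
    cv2.imwrite(f'pics/ov_{n}.png',im)
E
```

```text
grey [(array([ 0.47988671, -0.20600576]), 43, np.float64(0.0005105082054122653)), (array([ 0.47796632, -0.20404457]), 101, np.float64(0.0021169369209735347))]
blue [(array([ 0.46881969, -0.27218042]), 48, np.float64(0.0005821648131594191)), (array([ 0.46701982, -0.26980542]), 97, np.float64(0.002420143232780183))]
green [(array([ 0.48436145, -0.32750209]), 56, np.float64(0.000651655607723023)), (array([ 0.48410951, -0.32568242]), 58, np.float64(0.002289642111552981))]
212 [(27, 140, -3), (24, 128, 13), (24, 121, 11), (24, 114, 10), (24, 106, 11), (23, 98, 14), (24, 91, 13), (25, 85, 9), (24, 77, 10), (24, 69, 13), (23, 61, 14), (23, 54, 15), (16, 40, 51), (16, 33, 52), (16, 26, 53), (16, 19, 51), (24, 18, 11), (24, 10, 11), (17, -1, 46), (17, -8, 48), (17, -15, 47), (17, -22, 44), (18, -29, 44), (18, -36, 43), (17, -44, 47), (18, -50, 42), (24, -55, 13), (23, -63, 18), (23, -70, 14), (23, -77, 16), (23, -85, 15), (23, -92, 14), (18, -100, 40), (18, -108, 41), (18, -115, 40), (23, -121, 13)]
215 [(18, 138, 2), (10, 120, 47), (9, 112, 49), (10, 105, 47), (16, 105, 16), (16, 98, 15), (1
[... 343 characters left out ...]
, 13), (17, -92, 8), (11, -101, 42), (10, -108, 42), (10, -115, 43), (16, -121, 10)]
218 [(3, 126, 47), (1, 118, 52), (1, 110, 56), (3, 106, 44), (4, 100, 36), (5, 93, 35), (4, 85, 38), (4, 78, 37), (4, 71, 38), (4, 64, 36), (4, 57, 38), (1, 47, 54), (1, 39, 55), (1, 32, 56), (2, 26, 51), (2, 19, 48), (5, 14, 35), (4, 6, 37), (3, 0, 42), (2, -8, 47), (3, -15, 44), (3, -22, 45), (3, -29, 46), (2, -37, 47), (3, -44, 45), (3, -51, 45), (4, -58, 40), (4, -64, 36), (5, -72, 35), (4, -79, 40), (4, -86, 37), (5, -93, 34), (2, -101, 46), (3, -108, 42), (3, -115, 42), (8, -121, 14)]Traceback (most recent call last):
  File "<stdin>", line 8, in <module>
ValueError: cannot convert float NaN to integer
```

```bash
cat > ov.py <<'E'
from h import *
import sys
def ov(c,n,t,bar=None,box=None,f=6):
    im=cv2.cvtColor(c['img'],cv2.COLOR_RGB2BGR)
    x0,y0=box or ((155,170) if n.startswith('top') else (175,225)); w,h=(130,95)
    im=cv2.resize(im[y0:y0+h,x0:x0+w],None,fx=f,fy=f,interpolation=cv2.INTER_CUBIC)
    def dr(pts,col,cl=True):
        p=((proj(c,np.array(pts))-[x0,y0]+.5)*f).astype(np.int32)
        cv2.polylines(im,[p],cl,col,1)
    dr([cal(-70,-135,14),cal(40,-135,14),cal(40,135,14),cal(-70,135,14)],(0,255,255))
    dr([cal(-58,-99,30),cal(-20,-99,30),cal(-20,-27,30),cal(-58,-27,30)],(0,0,255))
    dr([cal(-53,-95,39),cal(20,-95,39)],(0,255,0),False)
    dr([cal(-11,106,58),cal(11,106,58),cal(11,128,58),cal(-11,128,58)],(255,0,255))
    dr([cal(-17,-21+t,54),cal(17,-21+t,54),cal(17,9+t,54),cal(-17,9+t,54)],(255,255,0))
    dr([cal(-19,-95+t,47),cal(19,-95+t,47),cal(19,-35+t,47),cal(-19,-35+t,47)],(255,128,0))
    if bar is not None:
        bx,by,bz=bar
        for r,z in((.014,0),(.014,.014),(.010,.014),(.010,.072),(.0025,.1)):
            a=np.linspace(0,2*np.pi,24)
            dr(np.stack([bx+r*np.cos(a),by+r*np.sin(a),bz+z+0*a],-1),(0,0,255))
    cv2.imwrite(f'pics/ov_{n}.png',im)
E
python3 - <<'E'
from ov import *
ct=pickle.load(open('pics/top0.pkl','rb'));cs=pickle.load(open('pics/side0.pkl','rb'))
ov(ct,'top',40);ov(cs,'side',40)
ov(ct,'topb',40,(.468,-.271,.002),(350,170));ov(cs,'sideb',40,(.468,-.271,.002),(290,150))
E
```

```text
(no output)
```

View pics/ov_top.png

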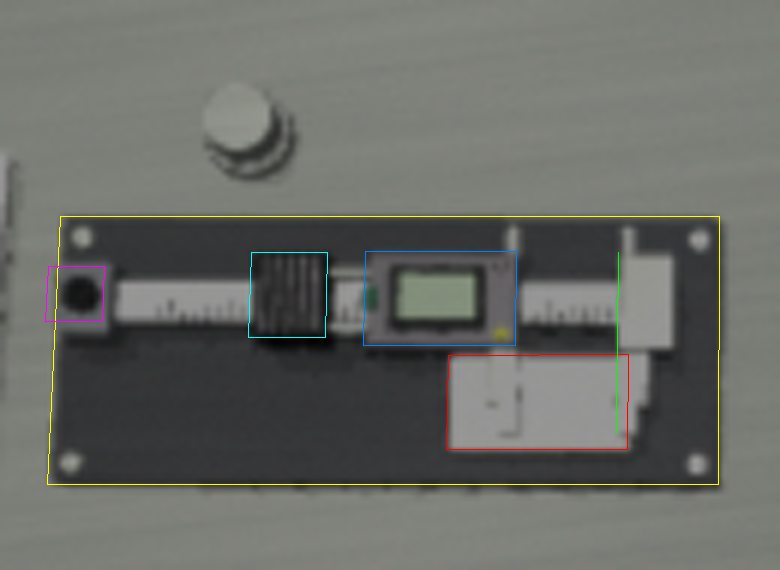

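View pics/ov_side.png

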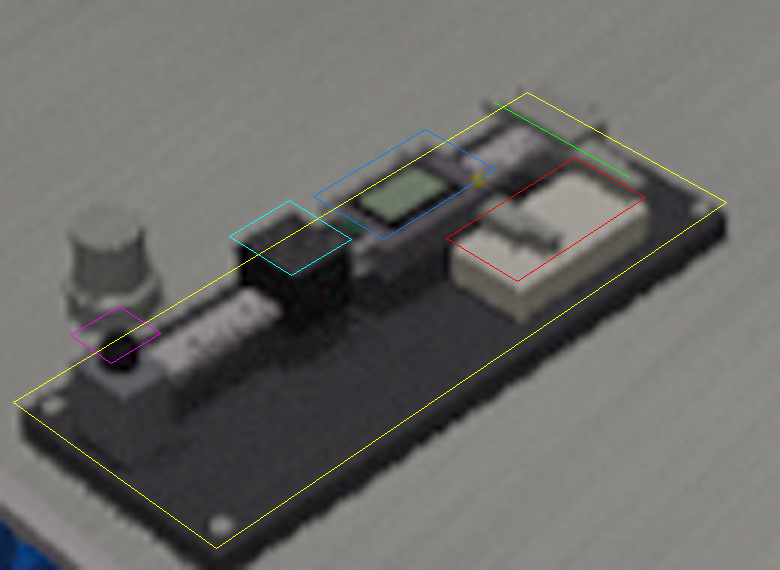

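View pics/ov_topb.png

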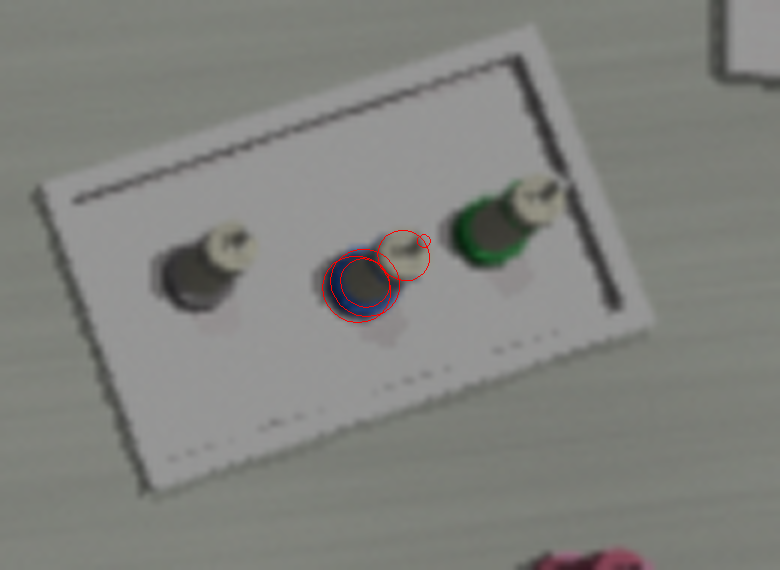

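View pics/ov_sideb.png

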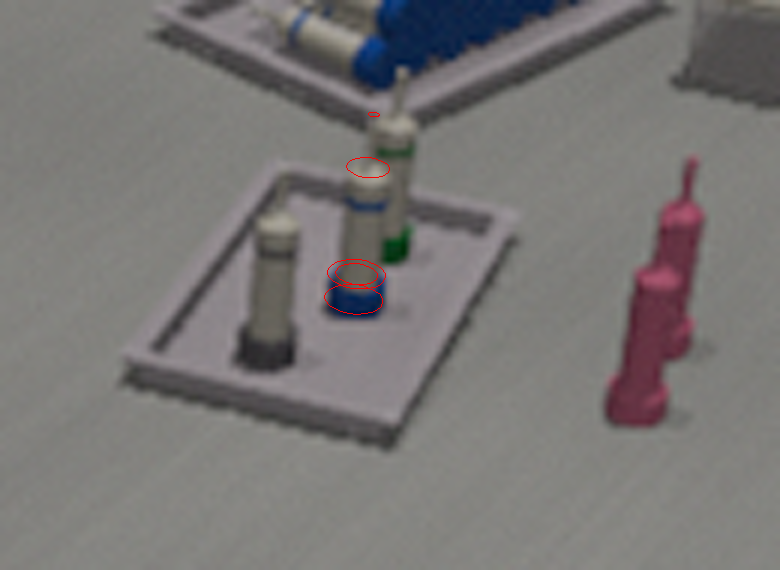

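Run:
```python
from h import *
ct=pickle.load(open('pics/top0.pkl','rb'));cs=pickle.load(open('pics/side0.pkl','rb'))
for c in(ct,cs):
    W=cloud(c);P=W.reshape(-1,3);P=P[(abs(P[:,2])<.007)&(P[:,0]>.2)&(P[:,0]<.8)&(abs(P[:,1])<.5)]
    A=np.c_[P[:,:2]-[.5,0],np.ones(len(P))];s=np.linalg.lstsq(A,P[:,2],rcond=None)[0];r=P[:,2]-A@s
    print(s*1000,len(P),r.std()*1000)
c=ct;im=c['img'].astype(int)
# blue cap pixels in both
for c in(ct,cs):
    hsv=cv2.cvtColor(c['img'],cv2.COLOR_RGB2HSV)
    m=((hsv[...,0]>100)&(hsv[...,0]<130)&(hsv[...,1]>120)).astype(np.uint8)
    n,l,s,ce=cv2.connectedComponentsWithStats(m)
    for i in range(1,n):
        if s[i,4]>15 and s[i,4]<1000: print(s[i],ce[i].round(1))
```

```text
[ 0.87592789  0.52444088 -0.55082547] 84149 2.3300478940883975
[-0.18557763  1.88579678 -3.47016975] 49986 1.9535634205665497
[484 157  76  19 934] [524.7 164.9]
[405 212  11  11  35] [408.3 218.3]
[ 97 237  47  11 367] [118.9 242. ]
[  0 313  66  19 394] [ 32.5 322.1]
[349 131  40  34 686] [369.1 147.1]
[345 197   9   6  39] [348.9 200. ]
```

```bash
cat >> h.py <<'E'
from scipy.spatial.transform import Rotation as Rn
def goto(pos=None,yaw=None):
    o=env.get_obs();R=Rn.from_euler('xyz',o['tool_rot'],degrees=True)
    print('t',round(o['time_s'],2),'pos',o['tool_pos'].round(4),'rot',o['tool_rot'].round(2),'F',o['force'].round(1),'w',round(o['grip_width'],4),'q',o['qpos'].round(0))
    if pos is not None: print('shift tool',R.inv().apply(np.array(pos)-o['tool_pos']).round(4))
    y=o['tool_rot'][2] if yaw is None else yaw
    T=Rn.from_euler('xyz',[180,0,y],degrees=True)
    print('turn frac',((R.inv()*T).as_rotvec()/.5).round(4))
if __name__=='__main__':
    import sys; a=list(map(float,sys.argv[1:])); goto(a[:3],a[3])
E
python3 h.py .45 -.3 .25 83.6
```

```text
t 0.1 pos [ 0.2753 -0.5883  0.2326] rot [-1.799e+02  1.000e-02  2.508e+01] F [ 0.3  0.7 -0.3] w 0.0874 q [66. 18. -4. 83.  1. 79. -3.]
shift tool [ 0.2804 -0.1871 -0.0171]
turn frac [-3.2000e-03 -1.6000e-03 -2.0426e+00]
```

servo_tool:
  moves: "0 0 0 0 0 -0.25 -1; 0 0 0 0 0 -0.25 -1; 0 0 0 0 0 -0.25 -1; 0 0 0 0 0 -0.25 -1; 0 0 0 0 0 -0.25 -1; 0 0 0 0 0 -0.25 -1; 0 0 0 0 0 -0.25 -1; 0 0 0 0 0 -0.25 -1"

```text
time_s: 0.77
tool_pos: [0.2742, -0.5858, 0.227]
tool_rot: [-179.6, -0.5, 82.7]
force: [-1.3, 0.8, 0.5]
grip_width: 0.0869
```

```bash
python3 h.py .468 -.272 .25 83.6
```

```text
t 0.77 pos [ 0.2742 -0.5858  0.227 ] rot [-179.64   -0.52   82.73] F [-1.3  0.8  0.5] w 0.0869 q [ 72.  19. -12.  83.   4.  79.  53.]
shift tool [ 0.336   0.1524 -0.0209]
turn frac [-0.0126 -0.0183 -0.0303]
```

servo_tool:
  moves: "0.036 0.0165 -0.003 -0.006 -0.009 -0.015 -1; 0.036 0.0165 -0.003 -0.006 -0.009 -0.015 -1; 0.036 0.0165 -0.003 0 0 0 -1; 0.036 0.0165 -0.003 0 0 0 -1; 0.036 0.0165 -0.003 0 0 0 -1; 0.036 0.0165 -0.003 0 0 0 -1; 0.036 0.0165 -0.003 0 0 0 -1; 0.036 0.0165 -0.003 0 0 0 -1"

```text
time_s: 1.43
tool_pos: [0.4328, -0.3131, 0.2439]
tool_rot: [-179.4, -0.1, 82.7]
force: [0.5, -0.9, 0.7]
grip_width: 0.0871
```

Run:
```python
from h import *
p=cal(0,34,250);print(p);goto(p,83.6)
```

```text
[0.51228994 0.22818811 0.25      ]
t 1.43 pos [ 0.4328 -0.3131  0.2439] rot [-1.7935e+02 -1.1000e-01  8.2680e+01] F [ 0.5 -0.9  0.7] w 0.0871 q [ 55.   6. -23.  98.   2.  78.  24.]
shift tool [ 0.547   0.0098 -0.0052]
turn frac [-0.0225 -0.004  -0.0319]
```

servo_tool:
  moves: "0.04 0.001 -0.001 -0.011 -0.002 -0.016 -0.27; 0.04 0.001 -0.001 -0.011 -0.002 -0.016 -0.27; 0.04 0.001 -0.001 0 0 0 -0.27; 0.04 0.001 -0.001 0 0 0 -0.27; 0.04 0.001 -0.001 0 0 0 -0.27; 0.04 0.001 -0.001 0 0 0 -0.27; 0.04 0.001 -0.001 0 0 0 -0.27; 0.04 0.001 -0.001 0 0 0 -0.27; 0.04 0.001 -0.001 0 0 0 -0.27; 0.04 0.001 -0.001 0 0 0 -0.27; 0.04 0.001 -0.001 0 0 0 -0.27; 0.04 0.001 -0.001 0 0 0 -0.27; 0.04 0.001 -0.001 0 0 0 -0.27"

```text
time_s: 2.52
tool_pos: [0.5021, 0.2235, 0.255]
tool_rot: [179.8, 0.3, 83.6]
force: [0.9, -0.1, 0.8]
grip_width: 0.0555
```

Run:
```python
from h import *
p=cal(0,33,130);print(p);goto(p,83.6)
```

```text
[0.51217847 0.22719434 0.13      ]
t 2.52 pos [0.5021 0.2235 0.255 ] rot [179.81   0.3   83.56] F [ 0.9 -0.1  0.8] w 0.0555 q [ 21.  11. -54.  94.   9.  79. -40.]
shift tool [0.0055 0.0091 0.125 ]
turn frac [ 0.0067  0.0103 -0.0012]
```

servo_tool:
  moves: "0.003 0.005 0.035 0.003 0.005 0 -0.27; 0.002 0.004 0.035 0.003 0.005 0 -0.27; 0 0 0.035 0 0 0 -0.27; 0 0 0.015 0 0 0 -0.27; 0 0 0.003 0 0 0 -0.27"

```text
time_s: 2.93
tool_pos: [0.5102, 0.2451, 0.1294]
tool_rot: [179.9, -0.7, 84.7]
force: [-0.3, -0.4, 1.1]
grip_width: 0.0554
```

Run:
```python
from ov import *
p=cal(0,33,45);goto(p,83.6)
ov(snap('top','top1'),'top_1',39);ov(snap('side','side1'),'side_1',39)
```

```text
t 2.93 pos [0.5102 0.2451 0.1294] rot [179.85  -0.71  84.74] F [-0.3 -0.4  1.1] w 0.0554 q [ 16.  19. -52. 102.  16.  66. -46.]
shift tool [-0.0186  0.0033  0.0841]
turn frac [ 0.005  -0.0248  0.0397]
```

View pics/ov_top_1.png

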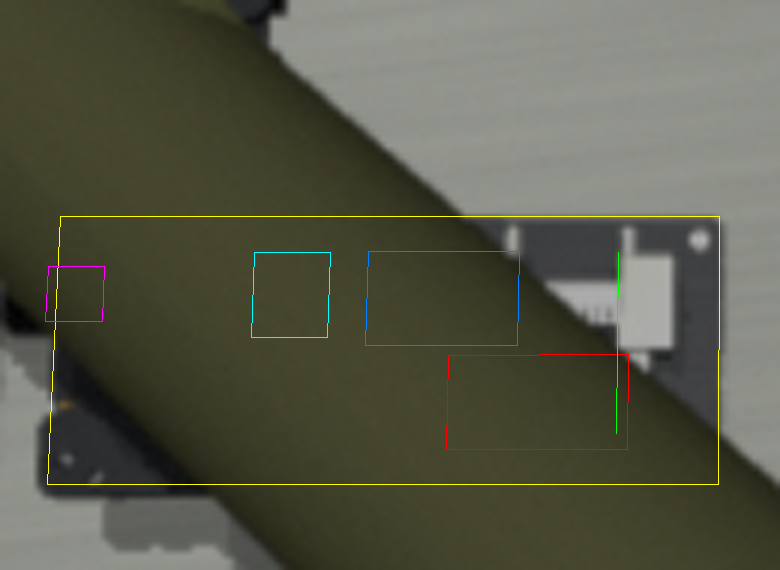

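View pics/ov_side_1.png

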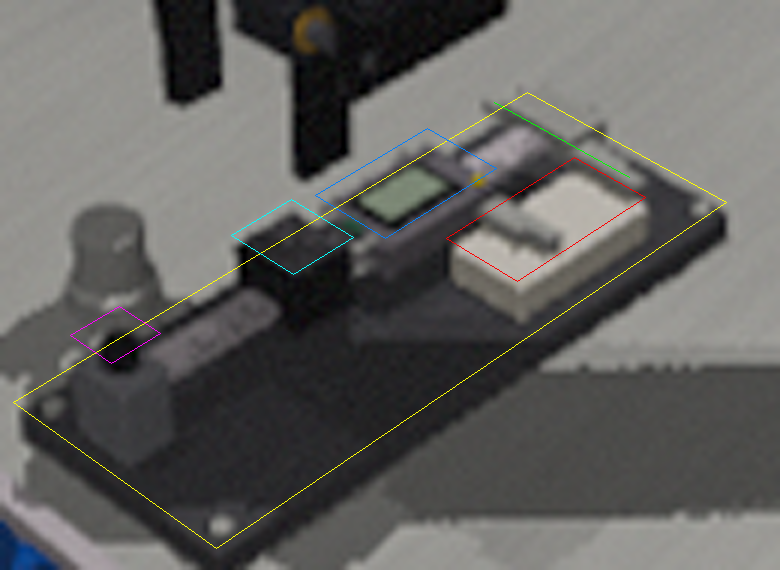

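servo_tool:
  moves: "-0.009 0.0015 0.015 0.002 -0.012 0.02 -0.27; -0.009 0.0015 0.01 0.002 -0.012 0.02 -0.27; 0 0 0.01 0 0 0 -0.27; 0 0 0 0 0 0 -0.27"

```text
time_s: 3.37
tool_pos: [0.5162, 0.2252, 0.0983]
tool_rot: [179.4, -0.1, 83.3]
force: [-0.9, 0.7, 0.3]
grip_width: 0.0554
```

```bash
cat >> ov.py <<'E'
def tips(c,n,box):
    im=cv2.imread('pics/%s.png'%n) if isinstance(n,str) else n
    x0,y0=box;o=env.get_obs();R=Rn.from_euler('xyz',o['tool_rot'],degrees=True)
    w=o['grip_width']/2
    im=cv2.cvtColor(c['img'],cv2.COLOR_RGB2BGR)[y0:y0+95,x0:x0+130];im=cv2.resize(im,None,fx=6,fy=6,interpolation=cv2.INTER_CUBIC)
    c=dict(c);T=c['T'].copy()
    if n.startswith('side'): T[2,3]+=.0035
    c['T']=T
    for s in(-1,1):
        b=[[x,y,.011] for x,y in((-.0095,s*w),(.0095,s*w),(.0095,s*(w+.015)),(-.0095,s*(w+.015)))]
        p=((proj(c,R.apply(b)+o['tool_pos'])-[x0,y0]+.5)*6).astype(np.int32);cv2.polylines(im,[p],True,(0,0,255),1)
    p=((proj(c,np.array([cal(-17,-21+39,54),cal(17,-21+39,54),cal(17,9+39,54),cal(-17,9+39,54)]))-[x0,y0]+.5)*6).astype(np.int32);cv2.polylines(im,[p],True,(255,255,0),1)
    cv2.imwrite(f'pics/tip_{n}.png',im)
E
python3 - <<'E'
from ov import *
p=cal(0,33,45);goto(p,83.6)
tips(snap('side','side2'),'side2',(175,225))
E
```

```text
t 3.37 pos [0.5162 0.2252 0.0983] rot [ 1.7942e+02 -9.0000e-02  8.3270e+01] F [-0.9  0.7  0.3] w 0.0554 q [ 17.  21. -50. 104.  18.  63. -47.]
shift tool [ 0.0015 -0.0048  0.0532]
turn frac [ 0.0203 -0.003  -0.0114]
```

View pics/tip_side2.png

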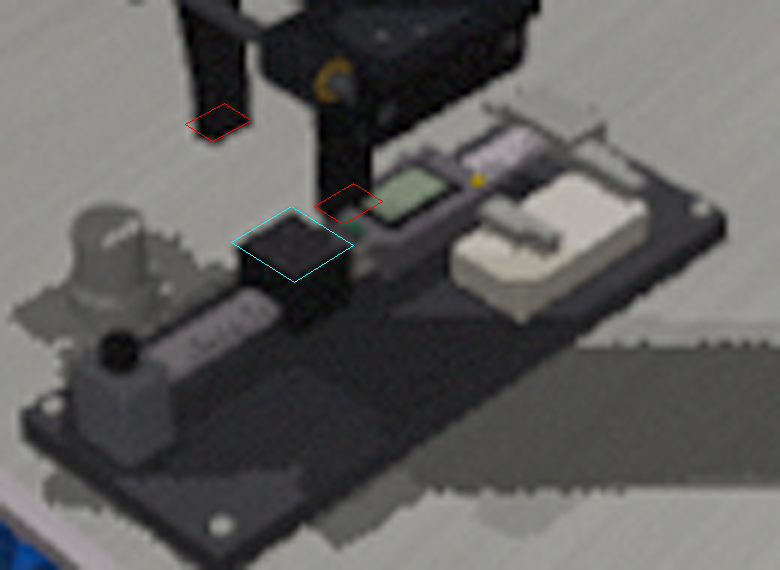

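The projected fingertips and slide outline match the picture (slide top around crop (293,245), near finger at (345,200)), so I descend.

servo_tool:
  moves: "0.001 -0.003 0.005 0.01 0 -0.006 -0.27; 0.0005 -0.002 0.015 0.01 0 -0.006 -0.27; 0 0 0.018 0 0 0 -0.27; 0 0 0.01 0 0 0 -0.27; 0 0 0.003 0 0 0 -0.27"
  squeeze: 25

```text
time_s: 3.83
tool_pos: [0.5141, 0.2291, 0.0473]
tool_rot: [179.6, -0.3, 83.6]
force: [-0.2, -0.1, 0.0]
grip_width: 0.0549
```

Run:
```python
from ov import *
p=cal(0,33,45);goto(p,83.6)
```

```text
t 3.83 pos [0.5141 0.2291 0.0473] rot [179.65  -0.27  83.63] F [-0.2 -0.1  0. ] w 0.0549 q [ 14.  25. -49. 106.  22.  58. -50.]
shift tool [-0.0021 -0.0017  0.0023]
turn frac [ 0.0122 -0.0095  0.0011]
```

Close on the slide.

servo_tool:
  moves: "-0.001 -0.0015 0.002 0.006 -0.004 0 0.2; 0 0 0 0 0 0 0.4; 0 0 0 0 0 0 0.5; 0 0 0 0 0 0 0.5; 0 0 0 0 0 0 0.5; 0 0 0 0 0 0 0.5"
  squeeze: 25

```text
time_s: 4.33
tool_pos: [0.5122, 0.2289, 0.0443]
tool_rot: [179.9, -0.2, 83.7]
force: [0.8, 0.7, -4.3]
grip_width: 0.0338
```

Run:
```python
from ov import *
goto(cal(0,59,45),83.6)
```

```text
t 4.33 pos [0.5122 0.2289 0.0443] rot [179.9   -0.21  83.65] F [ 0.8  0.7 -4.3] w 0.0338 q [ 14.  25. -49. 106.  22.  58. -50.]
shift tool [ 0.0243  0.0002 -0.0006]
turn frac [ 0.0034 -0.0073  0.0018]
```

servo_tool:
  moves: "0.004 0 0 0 0 0 0.5; 0.005 0 0 0 0 0 0.5; 0.006 0 0 0 0 0 0.5; 0.006 0 0 0 0 0 0.5; 0.004 0 0 0 0 0 0.5; 0.002 0 0 0 0 0 0.5"

```text
time_s: 4.83
tool_pos: [0.5138, 0.2416, 0.0443]
tool_rot: [-179.8, 1.4, 83.2]
force: [-1.1, -3.9, 0.5]
grip_width: 0.0339
```

Run:
```python
from ov import *
goto(cal(0,59,45),83.6)
o=env.get_obs();print((o['tool_pos'][:2]-O)@Rc)
ov(snap('side','side3'),'side_3',65)
```

```text
t 4.83 pos [0.5138 0.2416 0.0443] rot [-179.77    1.41   83.24] F [-1.1 -3.9  0.5] w 0.0339 q [ 11.  26. -48. 104.  23.  60. -53.]
shift tool [ 0.0115 -0.     -0.001 ]
turn frac [-0.0084  0.0492 -0.0126]
[-2.78645416e-05  4.75060582e-02]
```

View pics/ov_side_3.png

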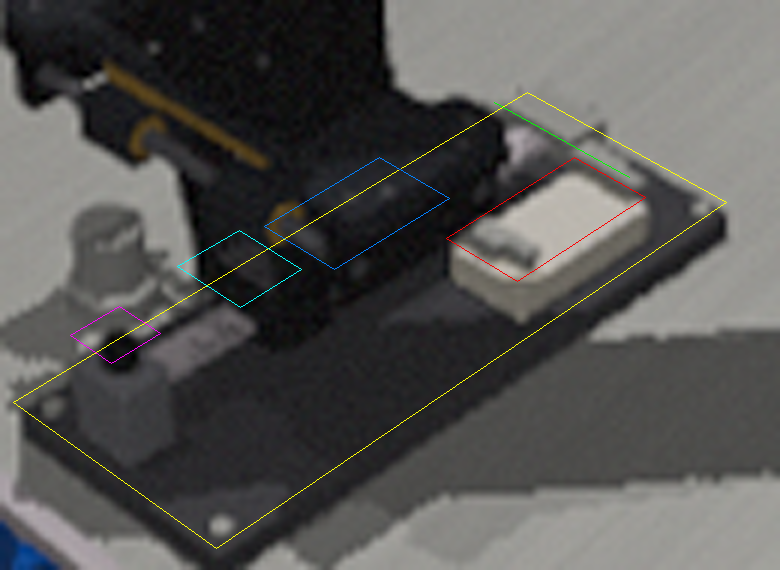

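servo_tool:
  moves: "0.008 0 0 0 0.02 0 0.5; 0.008 0 0 0 0.02 0 0.5; 0.008 0 0 0 0.02 0 0.5; 0.006 0 0 0 0.01 0 0.5; 0.003 0 0 0 0 0 0.5; 0 0 0 0 0 0 0.5"

```text
time_s: 5.38
tool_pos: [0.5162, 0.262, 0.0443]
tool_rot: [-179.6, 1.0, 83.2]
force: [1.2, 2.1, -4.4]
grip_width: 0.034
```

Run:
```python
from ov import *
goto(cal(0,59,45),83.6)
o=env.get_obs();print((o['tool_pos'][:2]-O)@Rc)
```

```text
t 5.38 pos [0.5162 0.262  0.0443] rot [-179.58    0.97   83.17] F [ 1.2  2.1 -4.4] w 0.034 q [  9.  28. -48. 103.  24.  61. -54.]
shift tool [-0.0091 -0.0001 -0.0005]
turn frac [-0.0147  0.0338 -0.0152]
[0.00014233 0.06805933]
```

servo_tool:
  moves: "0 0 0 0 0 0 -0.27; 0 0 0 0 0 0 -0.27; 0 0 0 0 0 0 -0.27; 0 0 -0.02 -0.005 0.01 -0.005 -0.27; 0 0 -0.04 -0.005 0.01 -0.005 -0.27; 0 0 -0.04 -0.005 0.01 -0.005 -0.27; 0 0 -0.04 0 0 0 -0.27; 0 0 -0.03 0 0 0 -0.27"

```text
time_s: 6.05
tool_pos: [0.5122, 0.2637, 0.2145]
tool_rot: [-179.2, 0.1, 83.8]
force: [0.0, 1.1, 0.1]
grip_width: 0.055
```

Run:
```python
from ov import *
goto([.468,-.271,.25],108)
ov(snap('side','side4'),'side_4',73)
```

```text
t 6.05 pos [0.5122 0.2637 0.2145] rot [-1.7925e+02  1.2000e-01  8.3770e+01] F [0.  1.1 0.1] w 0.055 q [ 15.  17. -53.  93.  14.  77. -47.]
shift tool [-0.5364  0.0136 -0.0346]
turn frac [-0.0267 -0.0015 -0.8457]
```

View pics/ov_side_4.png

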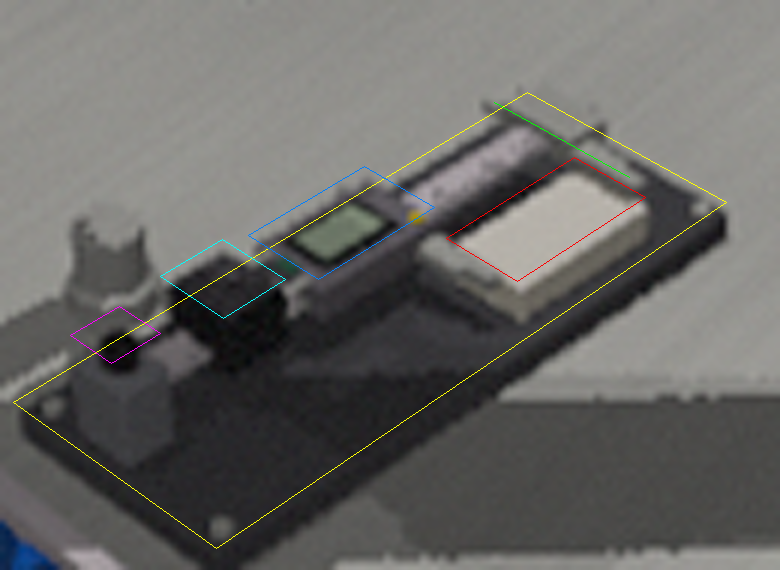

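The jaws are now open about 72 mm and the carriage followed the slide. Next, back to the tray.

servo_tool:
  moves: "-0.04 0.001 -0.008 -0.01 0 0 -0.27; -0.04 0.001 -0.008 -0.01 0 0 -0.27; -0.04 0.001 -0.008 0 0 0 -0.27; -0.04 0.001 -0.004 0 0 0 -0.27; -0.04 0.001 -0.003 0 0 0 -0.27; -0.04 0.001 -0.003 0 0 0 -0.27; -0.04 0.001 -0.002 0 0 0 -0.27; -0.04 0.001 -0.002 0 0 0 -0.27; -0.04 0.001 -0.002 0 0 0 -0.27; -0.04 0.001 -0.002 0 0 0 -0.27; -0.04 0.001 -0.002 0 0 0 -0.27; -0.04 0.001 -0.002 0 0 0 -0.27; -0.03 0.001 -0.002 0 0 0 -0.27; 0 0 0 0 0 -0.2 -0.27; 0 0 0 0 0 -0.2 -0.27; 0 0 0 0 0 -0.2 -0.27; 0 0 0 0 0 -0.2 -0.27; 0 0 0 0 0 0 -0.27"

```text
time_s: 7.6
tool_pos: [0.4771, -0.2592, 0.2713]
tool_rot: [178.4, 0.3, 108.3]
force: [-0.4, 0.6, 0.5]
grip_width: 0.0552
```

Run:
```python
from ov import *
goto([.468,-.271,.18],108)
```

```text
t 7.6 pos [ 0.4771 -0.2592  0.2713] rot [178.37   0.3  108.29] F [-0.4  0.6  0.5] w 0.0552 q [ 56.   5. -32.  95.   2.  79.  43.]
shift tool [-0.0079 -0.0149  0.0909]
turn frac [0.0569 0.0103 0.0104]
```

servo_tool:
  moves: "-0.004 -0.007 0.025 0.028 0.005 0.005 -0.27; -0.003 -0.007 0.03 0.028 0.005 0.005 -0.27; 0 0 0.025 0 0 0 -0.27; 0 0 0.008 0 0 0 -0.27; 0 0 0 0 0 0 -0.27"

```text
time_s: 8.02
tool_pos: [0.4699, -0.2699, 0.1826]
tool_rot: [179.7, 0.3, 107.4]
force: [0.4, 0.4, 1.4]
grip_width: 0.0551
```

```bash
cat >> ov.py <<'E'
def tb(n,box,bar,save=None):
    c=snap(n,save);x0,y0=box;o=env.get_obs();R=Rn.from_euler('xyz',o['tool_rot'],degrees=True)
    w=o['grip_width']/2
    im=cv2.cvtColor(c['img'],cv2.COLOR_RGB2BGR)[y0:y0+95,x0:x0+130];im=cv2.resize(im,None,fx=6,fy=6,interpolation=cv2.INTER_CUBIC)
    c=dict(c);T=c['T'].copy()
    if n=='side': T[2,3]+=.0035
    c['T']=T
    def dr(P,col): cv2.polylines(im,[((proj(c,np.array(P))-[x0,y0]+.5)*6).astype(np.int32)],True,col,1)
    for s in(-1,1):
        dr(R.apply([[x,y,.011] for x,y in((-.0095,s*w),(.0095,s*w),(.0095,s*(w+.015)),(-.0095,s*(w+.015)))])+o['tool_pos'],(0,0,255))
    a=np.linspace(0,2*np.pi,24)
    for r,z in((.014,0),(.014,.014),(.010,.072),(.0025,.1)):
        dr(np.stack([bar[0]+r*np.cos(a),bar[1]+r*np.sin(a),bar[2]+z+0*a],-1),(0,255,255))
    cv2.imwrite(f'pics/tb_{save}.png',im)
E
python3 - <<'E'
from ov import *
B=[.468,-.271,.002]
goto([.468,-.271,.14],108)
tb('side',(290,130),B,'side5');tb('top',(350,170),B,'top5')
E
```

```text
t 8.02 pos [ 0.4699 -0.2699  0.1826] rot [179.72   0.32 107.36] F [0.4 0.4 1.4] w 0.0551 q [ 56.   9. -31. 102.   5.  70.  41.]
shift tool [-0.0002 -0.0024  0.0426]
turn frac [ 0.0098  0.0111 -0.0224]
```

View pics/tb_side5.png

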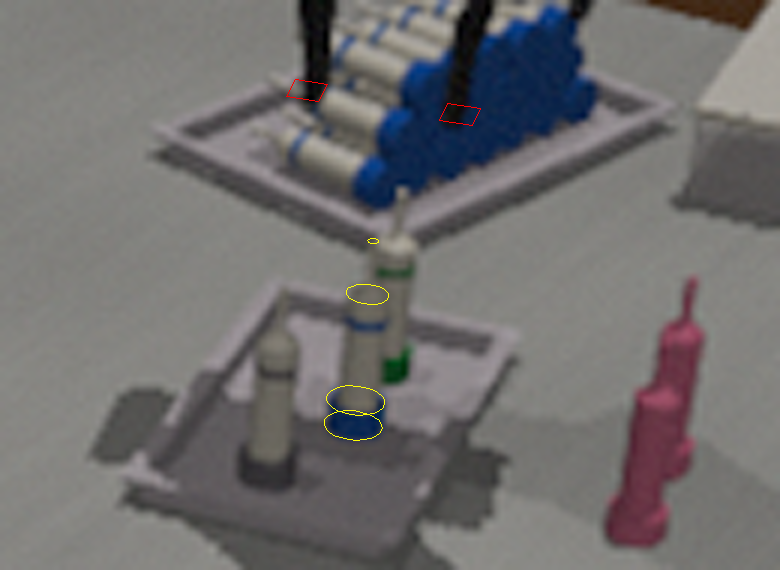

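View pics/tb_top5.png

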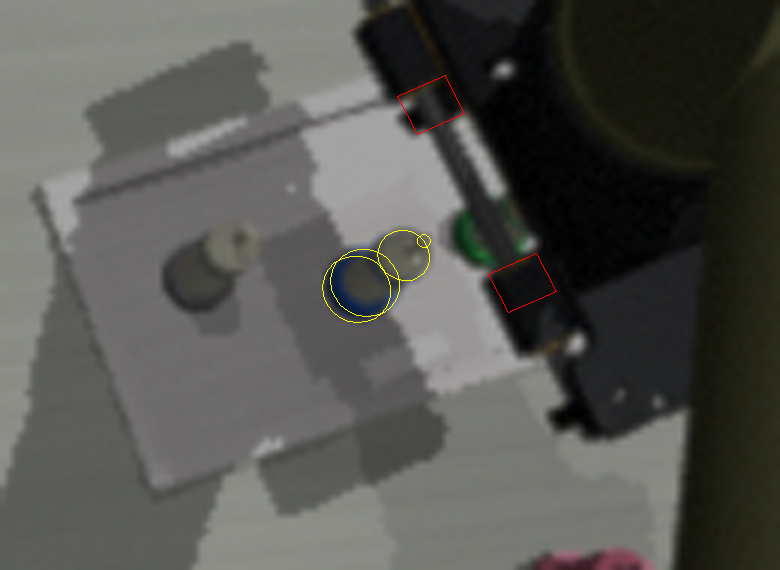

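Both views agree. In the top view, the blue cap at crop (365,290) is about 4 px right of the overlay, so I shift y to -0.272. Next, descend.

servo_tool:
  moves: "0 -0.001 0.02 0.005 0.005 -0.01 -0.27; 0 -0.001 0.02 0.005 0.005 -0.01 -0.27; 0 0 0.01 0 0 0 -0.27; 0 0 0 0 0 0 -0.27"

```text
time_s: 8.45
tool_pos: [0.4749, -0.2731, 0.1414]
tool_rot: [179.4, 0.8, 107.9]
force: [-0.2, 0.7, 0.1]
grip_width: 0.055
```

Run:
```python
from ov import *
B=[.4685,-.272,.002]
goto([.4685,-.272,.05],108)
tb('side',(290,130),B,'side6')
```

```text
t 8.45 pos [ 0.4749 -0.2731  0.1414] rot [179.41   0.79 107.88] F [-0.2  0.7  0.1] w 0.055 q [ 55.  11. -31. 104.   7.  65.  40.]
shift tool [ 0.0043 -0.0067  0.0913]
turn frac [ 0.0207  0.0277 -0.0039]
```

View pics/tb_side6.png

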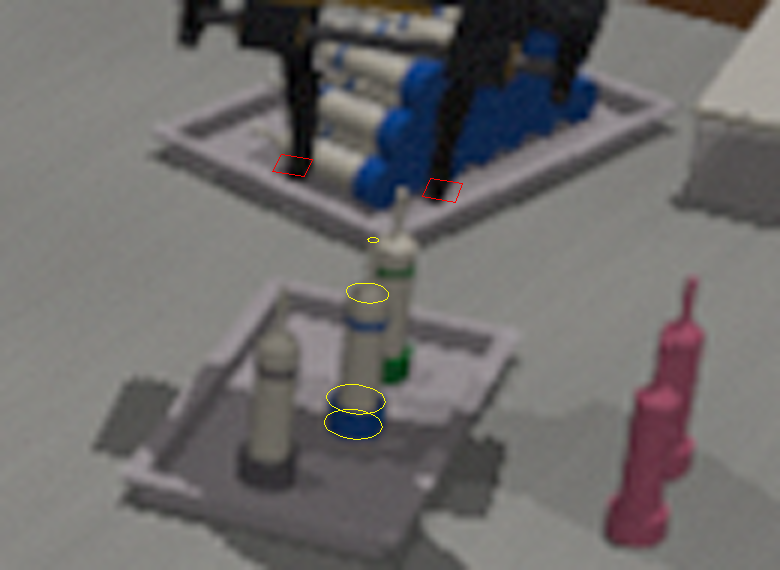

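servo_tool:
  moves: "0.003 -0.005 0 0.012 0.018 0 -0.27; 0.002 -0.003 0.01 0.008 0.008 0 -0.27; 0 -0.001 0.015 0 0 0 -0.27; 0 0 0 0 0 0 -0.27"

```text
time_s: 8.83
tool_pos: [0.4676, -0.2727, 0.1215]
tool_rot: [179.7, 0.4, 107.8]
force: [-1.4, -0.9, -0.5]
grip_width: 0.055
```

Run:
```python
from ov import *
goto([.4685,-.272,.05],108)
```

```text
t 8.83 pos [ 0.4676 -0.2727  0.1215] rot [179.7    0.44 107.85] F [-1.4 -0.9 -0.5] w 0.055 q [ 55.  12. -31. 106.   7.  63.  40.]
shift tool [0.001  0.0007 0.0715]
turn frac [ 0.0105  0.0155 -0.0053]
```

servo_tool:
  moves: "0 -0.001 0.012 0.006 0.009 0 -0.27; 0 -0.001 0.016 0.004 0.006 0 -0.27; 0 -0.001 0.016 0 0 0 -0.27; 0 0 0.005 0 0 0 -0.27; 0 0 0 0 0 0 -0.27"

```text
time_s: 9.25
tool_pos: [0.466, -0.2751, 0.072]
tool_rot: [179.9, 0.2, 107.8]
force: [-0.3, 0.5, 0.4]
grip_width: 0.0552
```

Run:
```python
from ov import *
goto([.4685,-.272,.05],108)
B=[.4685,-.272,.002]
tb('side',(290,130),B,'side7')
```

```text
t 9.25 pos [ 0.466  -0.2751  0.072 ] rot [179.89   0.18 107.78] F [-0.3  0.5  0.4] w 0.0552 q [ 55.  16. -30. 108.   9.  58.  38.]
shift tool [0.0023 0.0033 0.022 ]
turn frac [ 0.0039  0.0062 -0.0076]
```

View pics/tb_side7.png

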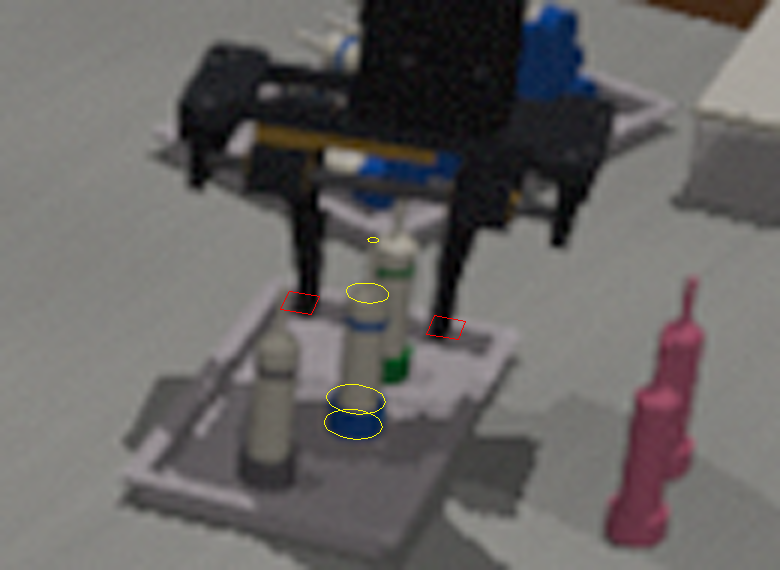

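servo_tool:
  moves: "0.002 0.003 0.008 0.003 0.004 0 -0.27; 0 0.001 0.01 0 0 0 -0.27; 0 0 0.004 0 0 0 -0.27; 0 0 0 0 0 0 -0.27"
  squeeze: 12

```text
time_s: 9.63
tool_pos: [0.4715, -0.2726, 0.0508]
tool_rot: [179.8, 0.2, 107.8]
force: [0.1, 0.2, 1.2]
grip_width: 0.0555
```

Run:
```python
from ov import *
goto([.4685,-.272,.05],108)
B=[.4685,-.272,.002]
tb('side',(290,130),B,'side8');tb('top',(350,170),B,'top8')
```

```text
t 9.63 pos [ 0.4715 -0.2726  0.0508] rot [179.83   0.25 107.78] F [0.1 0.2 1.2] w 0.0555 q [ 54.  18. -30. 109.  11.  56.  37.]
shift tool [ 0.0014 -0.0026  0.0008]
turn frac [ 0.0059  0.0086 -0.0077]
```

View pics/tb_side8.png

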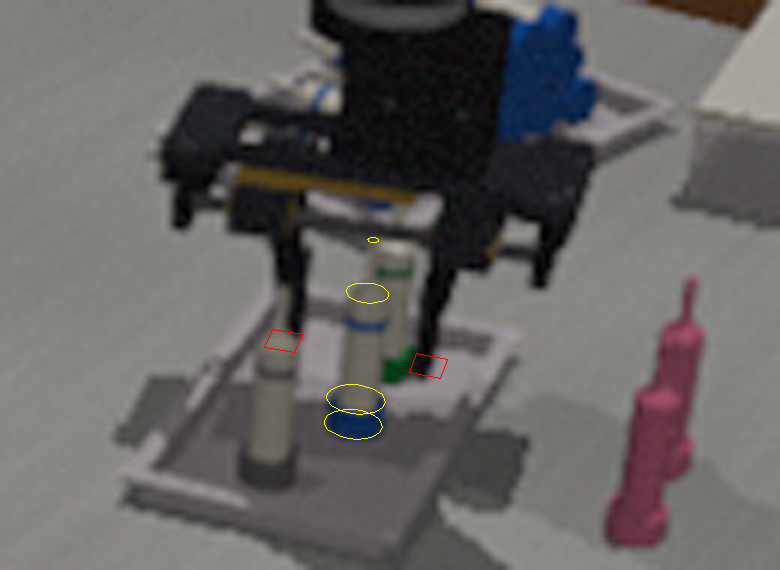

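View pics/tb_top8.png

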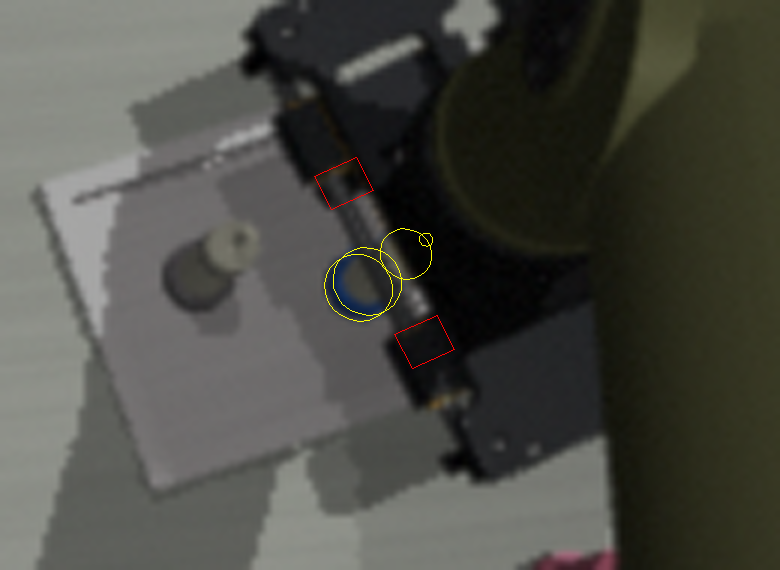

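The barrel lies midway between the fingers in both views, so I close on it.

servo_tool:
  moves: "0.001 -0.002 0 0.003 0.004 0 0.1; 0 0 0 0 0 0 0.3; 0 0 0 0 0 0 0.45; 0 0 0 0 0 0 0.55; 0 0 0 0 0 0 0.65; 0 0 0 0 0 0 0.7; 0 0 0 0 0 0 0.7"
  squeeze: 12

```text
time_s: 10.32
tool_pos: [0.47, -0.2733, 0.0531]
tool_rot: [179.8, 0.3, 107.7]
force: [-0.6, -0.1, 0.3]
grip_width: 0.0196
```

Run:
```python
from ov import *
goto([.4685,-.272,.05],108)
B=[.4685,-.272,.002]
tb('side',(290,130),B,'side9')
```

```text
t 10.32 pos [ 0.47   -0.2733  0.0531] rot [179.82   0.3  107.74] F [-0.6 -0.1  0.3] w 0.0196 q [ 54.  17. -30. 109.  10.  56.  37.]
shift tool [ 0.0017 -0.001   0.0031]
turn frac [ 0.0061  0.0105 -0.0091]
```

View pics/tb_side9.png

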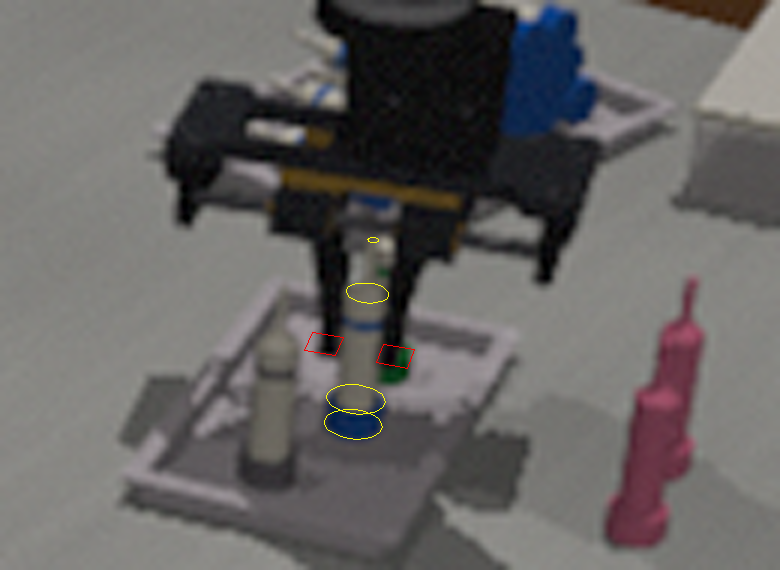

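Barrel held (19.6 mm). Now lift.

servo_tool:
  moves: "0 0 -0.008 0.003 0.004 0 0.7; 0 0 -0.015 0.003 0.004 0 0.7; 0 0 -0.02 0 0 0 0.7; 0 0 -0.025 0 0 0 0.7; 0 0 -0.025 0 0 0 0.7; 0 0 -0.025 0 0 0 0.7; 0 0 -0.025 0 0 0 0.7; 0 0 -0.01 0 0 0 0.7; 0 0 0 0 0 0 0.7"

```text
time_s: 11.12
tool_pos: [0.4688, -0.2716, 0.2149]
tool_rot: [-179.9, -0.2, 107.8]
force: [0.4, -0.6, -0.2]
grip_width: 0.0195
```

Run:
```python
from ov import *
p=cal(-36,-60,210);print(p);goto(p,83.6)
snap('side','side10')
```

```text
[0.46603622 0.13878681 0.21      ]
t 11.12 pos [ 0.4688 -0.2716  0.2149] rot [-179.88   -0.18  107.84] F [ 0.4 -0.6 -0.2] w 0.0195 q [ 56.   8. -31.  99.   4.  74.  42.]
shift tool [0.3914 0.1231 0.0059]
turn frac [-0.0055 -0.0051  0.8463]
```

View pics/side10.png

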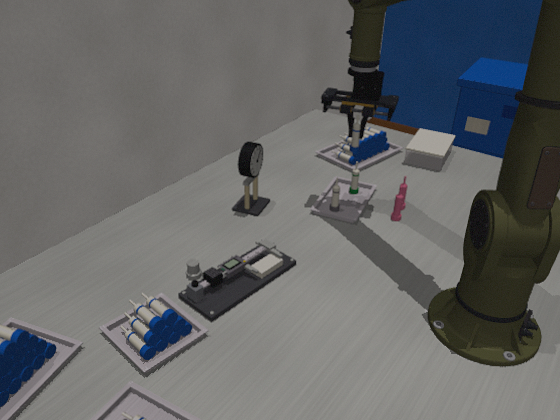

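The barrel is lifted at (358,130); grey (336,197) and green (355,180) still stand. Next: turn and carry.

servo_tool:
  moves: "0 0 0 0 0 0.1 0.7; 0 0 0 0 0 0.17 0.7; 0 0 0 0 0 0.2 0.7; 0 0 0 0 0 0.2 0.7; 0 0 0 0 0 0.12 0.7; 0 0 0 0 0 0.04 0.7; 0 0 0 0 0 0 0.7"

```text
time_s: 11.75
tool_pos: [0.4633, -0.2685, 0.202]
tool_rot: [-178.9, -0.6, 83.0]
force: [-0.2, -0.6, -0.7]
grip_width: 0.0193
```

Run:
```python
from ov import *
p=cal(-36,-60,210);goto(p,83.6)
```

```text
t 11.75 pos [ 0.4633 -0.2685  0.202 ] rot [-178.89   -0.61   83.  ] F [-0.2 -0.6 -0.7] w 0.0193 q [ 54.   8. -29. 100.   4.  74.  17.]
shift tool [ 0.4046 -0.0469 -0.0028]
turn frac [-0.0387 -0.0215 -0.0206]
```

servo_tool:
  moves: "0.015 -0.002 -0.004 -0.01 -0.006 -0.005 0.7; 0.028 -0.003 -0.003 -0.01 -0.006 -0.005 0.7; 0.035 -0.004 -0.002 -0.01 -0.006 -0.005 0.7; 0.038 -0.004 -0.002 -0.006 -0.003 -0.005 0.7; 0.038 -0.004 -0.002 0 0 0 0.7; 0.038 -0.004 -0.001 0 0 0 0.7; 0.038 -0.004 -0.001 0 0 0 0.7; 0.038 -0.004 -0.001 0 0 0 0.7; 0.038 -0.004 -0.001 0 0 0 0.7; 0.034 -0.004 -0.001 0 0 0 0.7; 0.025 -0.003 0 0 0 0 0.7; 0.015 -0.002 0 0 0 0 0.7; 0.005 0 0 0 0 0 0.7; 0 0 0 0 0 0 0.7"

```text
time_s: 12.92
tool_pos: [0.4509, 0.1501, 0.217]
tool_rot: [-179.8, 0.1, 85.2]
force: [1.1, -0.6, -1.1]
grip_width: 0.0198
```

Run:
```python
from ov import *
p=cal(-36,-60,140);goto(p,83.6)
```

```text
t 12.92 pos [0.4509 0.1501 0.217 ] rot [-1.7975e+02  5.0000e-02  8.5170e+01] F [ 1.1 -0.6 -1.1] w 0.0198 q [ 33.  -1. -53. 107.  -1.  74. -25.]
shift tool [-0.01    0.0164  0.077 ]
turn frac [-0.0087  0.002   0.0549]
```

servo_tool:
  moves: "-0.006 0.008 0.01 -0.004 0 0.025 0.7; -0.003 0.006 0.015 -0.003 0 0.02 0.7; 0 0.003 0.02 0 0 0.01 0.7; 0 0 0.02 0 0 0 0.7; 0 0 0.01 0 0 0 0.7; 0 0 0 0 0 0 0.7"

```text
time_s: 13.42
tool_pos: [0.47, 0.1282, 0.1355]
tool_rot: [179.9, 0.4, 82.9]
force: [-1.1, 0.1, 0.7]
grip_width: 0.0194
```

Run:
```python
from ov import *
p=cal(-36,-60,83);goto(p,83.6)
o=env.get_obs();t=o['tool_pos'];B=[t[0],t[1],t[2]-.051]
tb('side',(190,200),B,'side11')
```

```text
t 13.42 pos [0.47   0.1282 0.1355] rot [179.93   0.42  82.86] F [-1.1  0.1  0.7] w 0.0194 q [ 32.   7. -53. 111.   7.  65. -31.]
shift tool [ 0.0104 -0.0053  0.0524]
turn frac [ 0.0023  0.0146 -0.0258]
```

View pics/tb_side11.png

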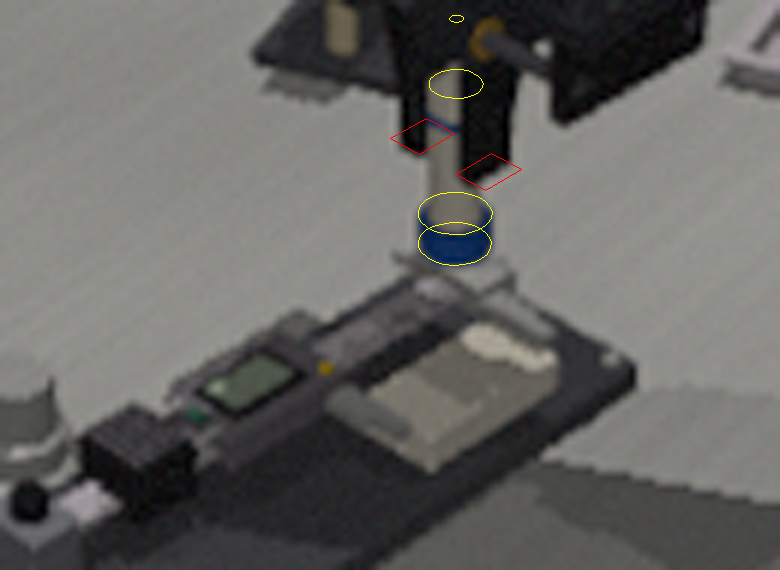

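The held barrel matches the overlay (cap at crop (455,240)). Now I correct xy and descend in small steps.

servo_tool:
  moves: "0.005 -0.003 0.004 0.001 0.006 -0.012 0.7; 0.004 -0.001 0.01 0.001 0.004 -0.008 0.7; 0.002 0 0.01 0 0 0 0.7; 0 0 0.006 0 0 0 0.7; 0 0 0 0 0 0 0.7; 0 0 0 0 0 0 0.7"

```text
time_s: 13.97
tool_pos: [0.4696, 0.1395, 0.1056]
tool_rot: [179.7, 0.1, 83.4]
force: [-0.6, 0.7, 0.3]
grip_width: 0.0193
```

Run:
```python
from ov import *
p=cal(-36,-60,83);goto(p,83.6)
```

```text
t 13.97 pos [0.4696 0.1395 0.1056] rot [1.7971e+02 1.0000e-01 8.3350e+01] F [-0.6  0.7  0.3] w 0.0193 q [ 30.  10. -53. 113.   9.  61. -34.]
shift tool [-0.0011 -0.0036  0.0226]
turn frac [ 0.0101  0.0034 -0.0087]
```

servo_tool:
  moves: "-0.001 -0.002 0.003 0.005 0.002 -0.004 0.7; 0 -0.001 0.006 0.004 0.001 -0.004 0.7; 0 0 0.006 0 0 0 0.7; 0 0 0.004 0 0 0 0.7; 0 0 0 0 0 0 0.7; 0 0 0 0 0 0 0.7"

```text
time_s: 14.47
tool_pos: [0.4668, 0.1389, 0.0852]
tool_rot: [179.9, 0.0, 83.6]
force: [0.5, -0.0, 0.3]
grip_width: 0.0198
```

Run:
```python
from ov import *
p=cal(-36,-60,82);goto(p,83.6)
o=env.get_obs();t=o['tool_pos'];B=[t[0],t[1],t[2]-.051]
tb('side',(190,200),B,'side12')
```

```text
t 14.47 pos [0.4668 0.1389 0.0852] rot [1.7991e+02 1.0000e-02 8.3620e+01] F [ 0.5 -0.   0.3] w 0.0198 q [ 29.  12. -53. 114.  11.  59. -35.]
shift tool [-0.0002 -0.0007  0.0032]
turn frac [0.0031 0.0002 0.0007]
```

View pics/tb_side12.png

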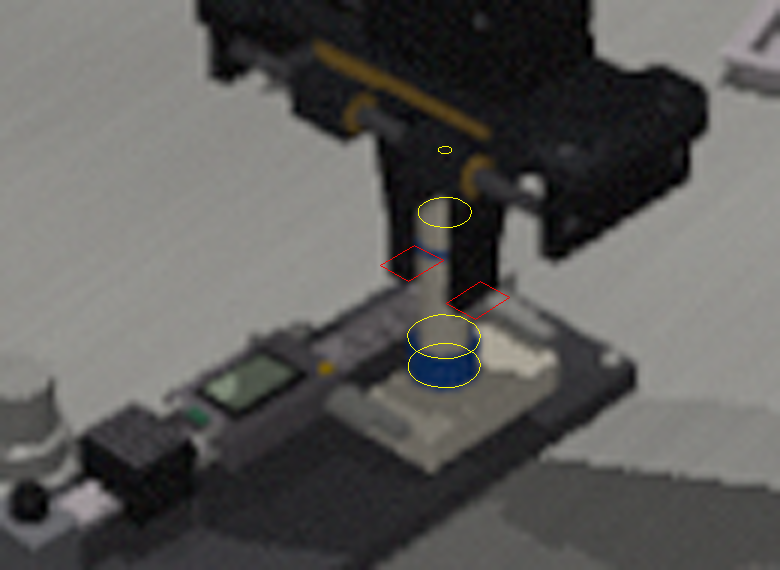

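It is a few mm above the rest, so I descend slowly and watch the force.

servo_tool:
  moves: "0 0 0.0015 0 0 0 0.7; 0 0 0.0015 0 0 0 0.7; 0 0 0.001 0 0 0 0.7; 0 0 0 0 0 0 0.7"

```text
time_s: 14.85
tool_pos: [0.4673, 0.139, 0.0814]
tool_rot: [179.9, -0.0, 83.6]
force: [0.8, -0.0, -0.2]
grip_width: 0.0195
```

servo_tool:
  moves: "0 0 0.0015 0 0 0 0.7; 0 0 0.001 0 0 0 0.7; 0 0 0 0 0 0 0.7"

```text
time_s: 15.1
tool_pos: [0.4679, 0.1397, 0.0811]
tool_rot: [179.8, 0.0, 83.6]
force: [-0.2, -0.8, -0.1]
grip_width: 0.0193
```

servo_tool:
  moves: "0 0 0.0015 0 0 0 0.7; 0 0 0.0015 0 0 0 0.7; 0 0 0.0015 0 0 0 0.7"

```text
time_s: 15.35
tool_pos: [0.4689, 0.1405, 0.0804]
tool_rot: [179.8, 0.1, 83.6]
force: [-5.8, -1.4, 14.8]
grip_width: 0.0195
```

Run:
```python
from ov import *
p=cal(-36,-60,82);goto(p,83.6)
o=env.get_obs();t=o['tool_pos'];B=[*cal(-36,-60,30)]
tb('side',(190,200),B,'side13')
```

```text
t 15.35 pos [0.4689 0.1405 0.0804] rot [1.7977e+02 1.4000e-01 8.3590e+01] F [-5.8 -1.4 14.8] w 0.0195 q [ 29.  12. -52. 114.  12.  59. -36.]
shift tool [-0.002  -0.0026 -0.0016]
turn frac [ 0.0081  0.0048 -0.0002]
```

View pics/tb_side13.png

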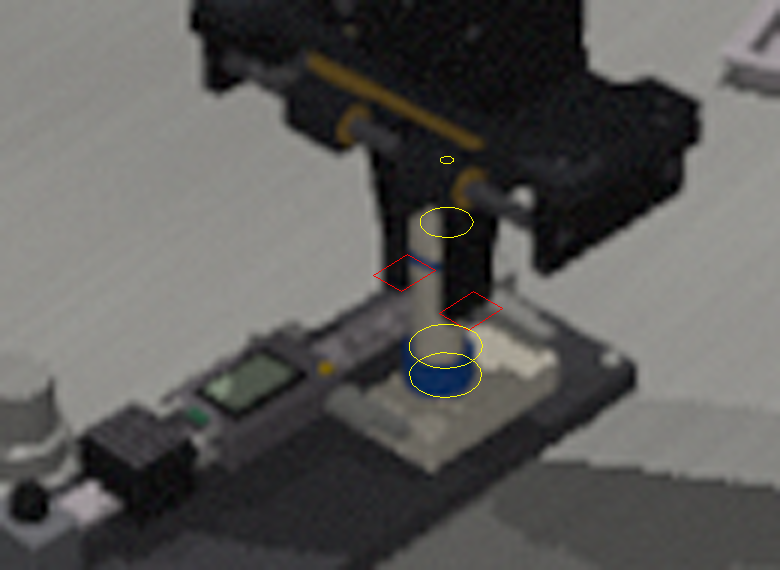

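Contact at about 15 N. I ease up a touch, then open the fingers slightly so it settles.

servo_tool:
  moves: "-0.001 -0.001 -0.001 0.004 0.002 0 0.7; 0 0 0 0 0 0 0.7; 0 0 0 0 0 0 0.7"
  squeeze: 5

```text
time_s: 15.65
tool_pos: [0.4682, 0.1398, 0.0818]
tool_rot: [179.8, 0.1, 83.6]
force: [-0.8, 0.7, 0.0]
grip_width: 0.0198
```

Run:
```python
from ov import *
p=cal(-36,-60,82);goto(p,83.6)
```

```text
t 15.65 pos [0.4682 0.1398 0.0818] rot [1.7981e+02 7.0000e-02 8.3610e+01] F [-0.8  0.7  0. ] w 0.0198 q [ 29.  12. -52. 114.  11.  59. -35.]
shift tool [-0.0012 -0.0021 -0.0002]
turn frac [0.0068 0.0026 0.0003]
```

servo_tool:
  moves: "0 0 0.0005 0 0 0 0.52; 0 0 0 0 0 0 0.48; 0 0 0 0 0 0 0.44; 0 0 0 0 0 0 0.4; 0 0 0 0 0 0 0.3; 0 0 0 0 0 0 0.1; 0 0 0 0 0 0 -0.1; 0 0 0 0 0 0 -0.27; 0 0 0 0 0 0 -0.27"

```text
time_s: 16.4
tool_pos: [0.4678, 0.1395, 0.08]
tool_rot: [179.9, 0.1, 83.6]
force: [0.9, 0.0, 0.1]
grip_width: 0.0491
```

Run:
```python
from ov import *
p=cal(-36,-60,82);goto(p,83.6)
tb('side',(190,200),cal(-36,-60,30),'side14')
```

```text
t 16.4 pos [0.4678 0.1395 0.08  ] rot [1.7987e+02 6.0000e-02 8.3590e+01] F [0.9 0.  0.1] w 0.0491 q [ 29.  12. -52. 114.  11.  59. -35.]
shift tool [-0.0009 -0.0017 -0.002 ]
turn frac [ 0.0045  0.002  -0.0004]
```

View pics/tb_side14.png

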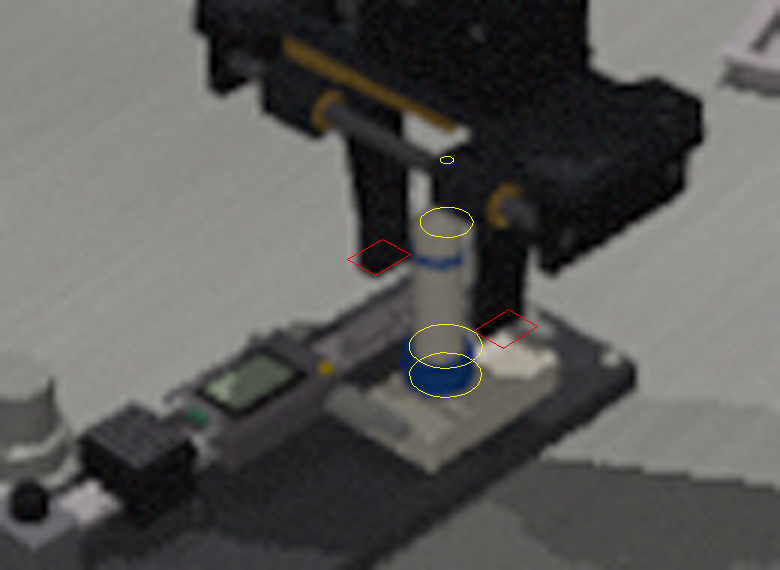

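The barrel stands upright on the rest (cap at crop (440,370)) and the fingers are clear. Next, straight up.

servo_tool:
  moves: "0 0 -0.008 0.002 0.001 0 -0.27; 0 0 -0.012 0.002 0.001 0 -0.27; 0 0 -0.015 0 0 0 -0.27; 0 0 -0.015 0 0 0 -0.27; 0 0 -0.015 0 0 0 -0.27; 0 0 -0.015 0 0 0 -0.27"

```text
time_s: 16.95
tool_pos: [0.4656, 0.1399, 0.1646]
tool_rot: [-179.7, -0.0, 83.7]
force: [0.3, -0.8, -0.1]
grip_width: 0.0553
```

Run:
```python
from ov import *
p=cal(-36,-60,210);goto(p,83.6)
```

```text
t 16.95 pos [0.4656 0.1399 0.1646] rot [-1.7969e+02 -2.0000e-02  8.3710e+01] F [ 0.3 -0.8 -0.1] w 0.0553 q [ 33.   5. -54. 109.   4.  68. -29.]
shift tool [-0.001   0.0003 -0.0454]
turn frac [-0.0109 -0.0006  0.004 ]
```

servo_tool:
  moves: "0 0 -0.025 -0.005 0 0 -0.27; 0 0 -0.02 -0.005 0 0 -0.27; 0.02 0.006 -0.004 0 0 0 -0.27; 0.03 0.009 -0.002 0 0 0 -0.27; 0.03 0.009 -0.002 0 0 0 -0.27; 0.025 0.007 0 0 0 0 -0.27; 0.012 0.004 0 0 0 0 -0.27; 0 0 0 0 0 0 -0.27; 0 0 0 0 0 0 -0.27"

```text
time_s: 17.7
tool_pos: [0.5194, 0.2565, 0.237]
tool_rot: [178.9, -0.1, 83.3]
force: [-0.8, -0.6, -0.2]
grip_width: 0.0551
```

Run:
```python
from ov import *
p=cal(0,67,110);goto(p,83.6)
tb('side',(175,205),cal(-36,-60,30),'side15')
```

```text
t 17.7 pos [0.5194 0.2565 0.237 ] rot [ 1.7893e+02 -1.5000e-01  8.3350e+01] F [-0.8 -0.6 -0.2] w 0.0551 q [ 19.  16. -57.  93.  15.  78. -47.]
shift tool [ 0.0037 -0.0063  0.1269]
turn frac [ 0.0374 -0.005  -0.0089]
```

View pics/tb_side15.png

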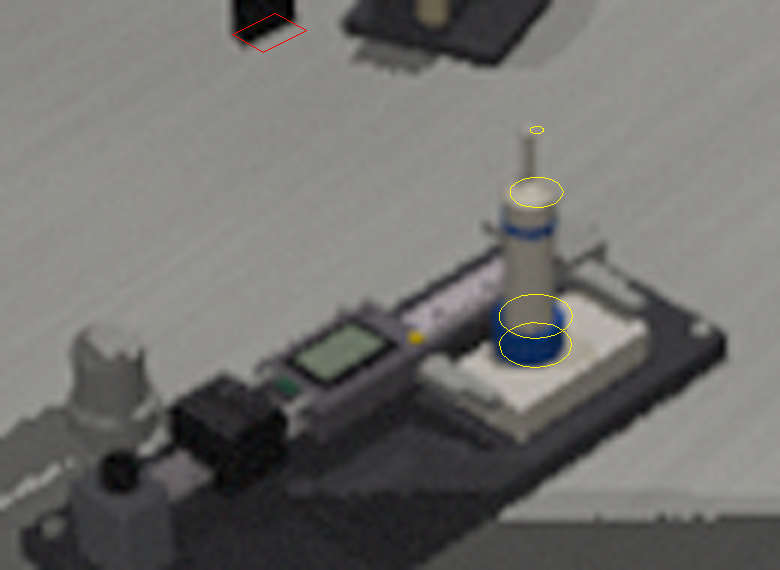

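The barrel stands free and upright between the jaws (cap at crop (528,335)). Now down to the slide.

servo_tool:
  moves: "0.002 -0.004 0.015 0.018 -0.002 -0.005 -0.27; 0.001 -0.002 0.03 0.015 -0.002 -0.003 -0.27; 0 0 0.035 0 0 0 -0.27; 0 0 0.025 0 0 0 -0.27; 0 0 0.008 0 0 0 -0.27; 0 0 0 0 0 0 -0.27"

```text
time_s: 18.25
tool_pos: [0.514, 0.252, 0.1199]
tool_rot: [179.7, 0.3, 83.1]
force: [-0.5, 0.2, 0.5]
grip_width: 0.0551
```

Run:
```python
from ov import *
p=cal(0,67,46);goto(p,83.6)
tb('side',(175,205),cal(-36,-60,30),'side16')
```

```text
t 18.25 pos [0.514  0.252  0.1199] rot [179.65   0.33  83.08] F [-0.5  0.2  0.5] w 0.0551 q [ 16.  22. -54. 101.  20.  67. -51.]
shift tool [0.0095 0.0004 0.0738]
turn frac [ 0.0121  0.0117 -0.0182]
```

View pics/tb_side16.png

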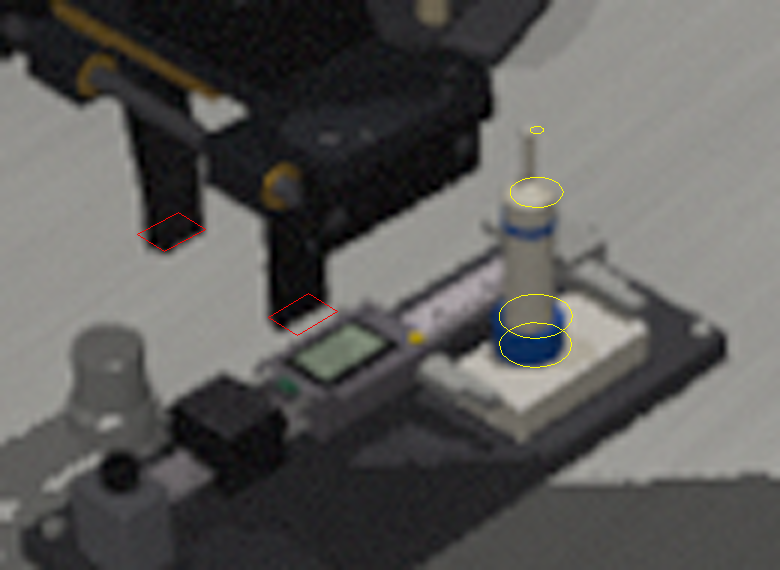

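servo_tool:
  moves: "0.005 0 0.008 0.006 0.006 -0.01 -0.27; 0.004 0 0.015 0.005 0.005 -0.008 -0.27; 0.001 0 0.018 0 0 0 -0.27; 0 0 0.006 0 0 0 -0.27; 0 0 0 0 0 0 -0.27"

```text
time_s: 18.72
tool_pos: [0.5199, 0.264, 0.0756]
tool_rot: [179.5, -0.3, 83.5]
force: [-0.1, 0.3, 0.2]
grip_width: 0.0555
```

Run:
```python
from ov import *
p=cal(0,67,46);goto(p,83.6)
tb('side',(175,205),cal(-36,-60,30),'side17')
```

```text
t 18.72 pos [0.5199 0.264  0.0756] rot [179.45  -0.26  83.49] F [-0.1  0.3  0.2] w 0.0555 q [ 13.  26. -52. 102.  23.  63. -54.]
shift tool [-0.0036 -0.0039  0.0296]
turn frac [ 0.0191 -0.0091 -0.0038]
```

View pics/tb_side17.png

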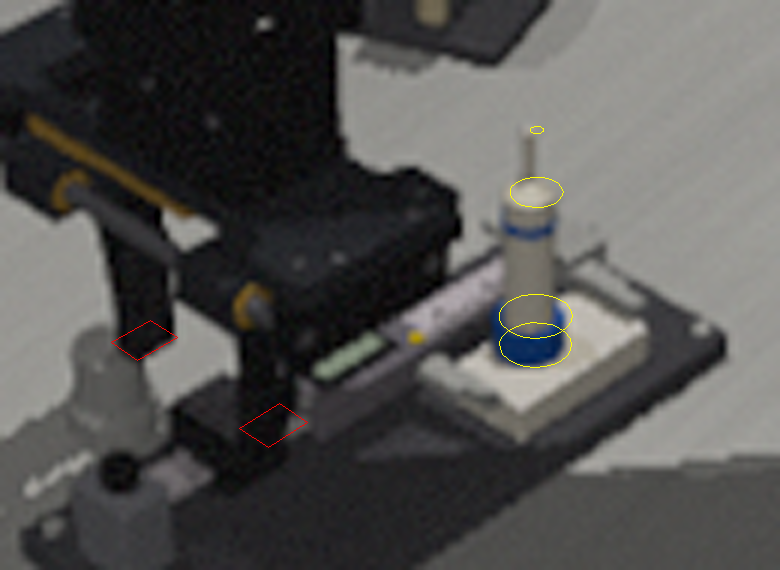

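servo_tool:
  moves: "-0.002 -0.003 0.004 0.01 -0.005 -0.002 -0.27; -0.001 -0.001 0.01 0.008 -0.003 0 -0.27; 0 0 0.012 0 0 0 -0.27; 0 0 0.004 0 0 0 -0.27; 0 0 0 0 0 0 -0.27"

```text
time_s: 19.18
tool_pos: [0.5171, 0.2624, 0.0457]
tool_rot: [179.8, -0.1, 83.6]
force: [-0.5, 0.8, -0.4]
grip_width: 0.0554
```

Run:
```python
from ov import *
p=cal(0,67,46);goto(p,83.6)
```

```text
t 19.18 pos [0.5171 0.2624 0.0457] rot [ 1.7979e+02 -1.2000e-01  8.3550e+01] F [-0.5  0.8 -0.4] w 0.0554 q [ 12.  28. -51. 104.  25.  60. -55.]
shift tool [-0.0015 -0.0009 -0.0003]
turn frac [ 0.0075 -0.0043 -0.0017]
```

servo_tool:
  moves: "-0.001 -0.001 0 0.004 -0.002 0 0.2; 0 0 0 0 0 0 0.4; 0 0 0 0 0 0 0.5; 0 0 0 0 0 0 0.5; 0 0 0 0 0 0 0.5; 0 0 0 0 0 0 0.5"
  squeeze: 25

```text
time_s: 19.68
tool_pos: [0.516, 0.2614, 0.0456]
tool_rot: [179.9, -0.1, 83.5]
force: [-0.2, 0.8, -1.8]
grip_width: 0.034
```

Run:
```python
from ov import *
p=cal(0,67,46);goto(p,83.6)
o=env.get_obs();print((o['tool_pos'][:2]-O)@Rc)
```

```text
t 19.68 pos [0.516  0.2614 0.0456] rot [ 1.7992e+02 -9.0000e-02  8.3520e+01] F [-0.2  0.8 -1.8] w 0.034 q [ 12.  28. -51. 104.  25.  60. -55.]
shift tool [-0.0005  0.     -0.0004]
turn frac [ 0.0029 -0.0031 -0.0029]
[-3.11877290e-06  6.74560862e-02]
```

Gripped; by my estimate thumb_slide is about 72 mm. I slide closed in stages.

servo_tool:
  moves: "-0.005 0 0 0 0 0 0.5; -0.006 0 0 0 0 0 0.5; -0.006 0 0 0 0 0 0.5; -0.006 0 0 0 0 0 0.5; -0.006 0 0 0 0 0 0.5; -0.006 0 0 0 0 0 0.5; -0.003 0 0 0 0 0 0.5; 0 0 0 0 0 0 0.5"

```text
time_s: 20.35
tool_pos: [0.5133, 0.2385, 0.0456]
tool_rot: [179.5, -2.0, 83.8]
force: [0.7, 0.4, -2.3]
grip_width: 0.0336
```

Run:
```python
from ov import *
o=env.get_obs();print((o['tool_pos'][:2]-O)@Rc);goto(cal(0,27,45.6),83.6)
tb('side',(175,205),cal(-36,-60,30),'side18')
```

```text
[-0.00014313  0.04434637]
t 20.35 pos [0.5133 0.2385 0.0456] rot [179.53  -1.96  83.79] F [ 0.7  0.4 -2.3] w 0.0336 q [ 17.  26. -53. 107.  23.  57. -51.]
shift tool [-0.0173  0.0001 -0.0006]
turn frac [ 0.0162 -0.0686  0.0064]
```

View pics/tb_side18.png

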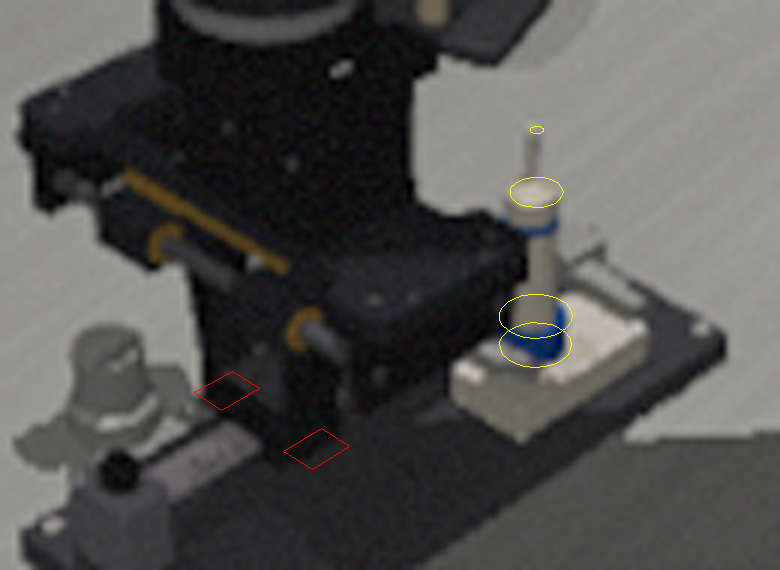

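servo_tool:
  moves: "-0.005 0 0 0.002 -0.01 0 0.5; -0.006 0 0 0.002 -0.01 0 0.5; -0.006 0 0 0.002 -0.01 0 0.5; -0.006 0 0 0.002 -0.01 0 0.5; -0.004 0 0 0.002 -0.01 0 0.5; 0 0 0 0 0 0 0.5"

```text
time_s: 20.9
tool_pos: [0.5113, 0.2216, 0.0456]
tool_rot: [179.6, -1.6, 83.9]
force: [1.0, -0.6, -1.9]
grip_width: 0.0336
```

Run:
```python
from ov import *
o=env.get_obs();print((o['tool_pos'][:2]-O)@Rc);goto(cal(0,27,45.6),83.6)
tb('side',(175,205),cal(-36,-81,30),'side19')
```

```text
[-0.00024739  0.02738726]
t 20.9 pos [0.5113 0.2216 0.0456] rot [179.6   -1.62  83.91] F [ 1.  -0.6 -1.9] w 0.0336 q [ 19.  25. -53. 107.  22.  57. -49.]
shift tool [-0.0004  0.0002  0.    ]
turn frac [ 0.014  -0.0565  0.0106]
```

View pics/tb_side19.png

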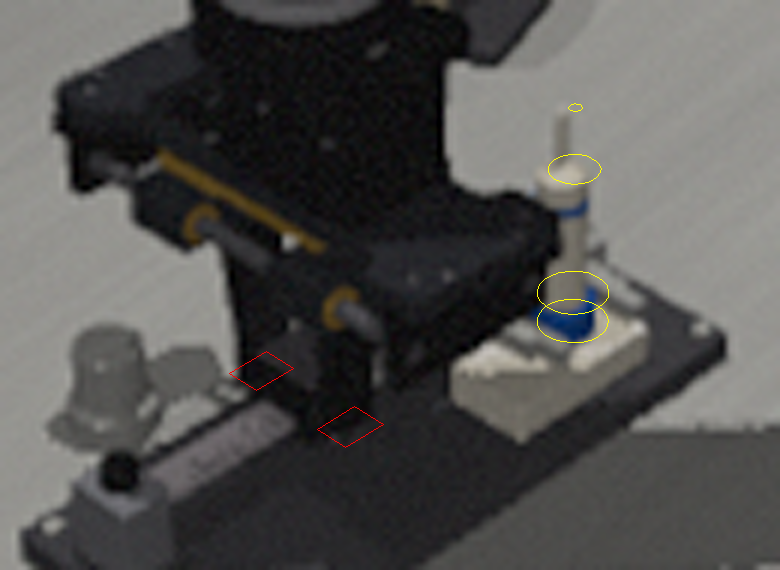

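servo_tool:
  moves: "-0.004 0 0 0.002 -0.01 0 0.5; -0.004 0 0 0.002 -0.01 0 0.5; -0.004 0 0 0 -0.01 0 0.5; -0.002 0 0 0 0 0 0.5; 0 0 0 0 0 0 0.5"

```text
time_s: 21.37
tool_pos: [0.5106, 0.2153, 0.0456]
tool_rot: [179.5, -1.6, 84.0]
force: [1.2, -1.0, -2.4]
grip_width: 0.0339
```

Run:
```python
from ov import *
o=env.get_obs();print((o['tool_pos'][:2]-O)@Rc);goto(cal(0,17,45.6),83.6)
tb('side',(175,205),cal(-36,-81,30),'side20')
```

```text
[-0.00026753  0.02095438]
t 21.37 pos [0.5106 0.2153 0.0456] rot [179.55  -1.57  83.97] F [ 1.2 -1.  -2.4] w 0.0339 q [ 20.  25. -53. 108.  22.  57. -48.]
shift tool [-0.004   0.0002 -0.0001]
turn frac [ 0.0155 -0.0549  0.0127]
```

View pics/tb_side20.png

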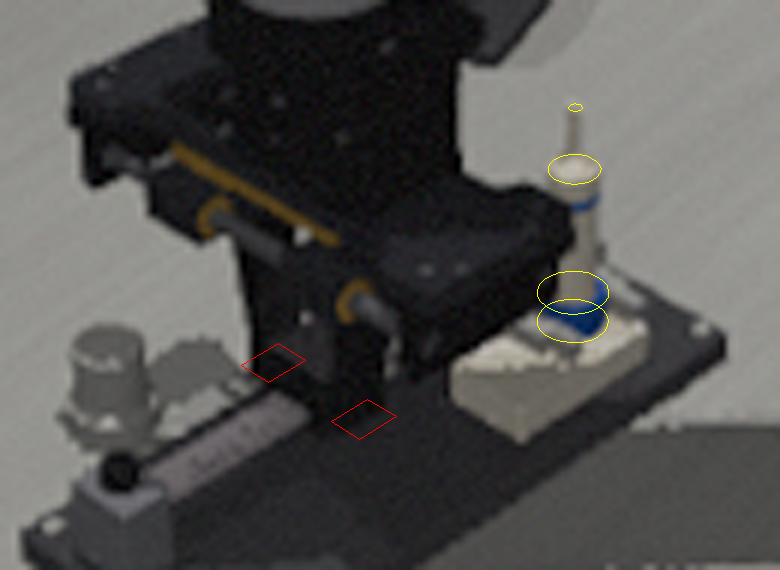

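servo_tool:
  moves: "-0.003 0 0 0 -0.01 0 0.5; -0.004 0 0 0 -0.005 0 0.5; -0.002 0 0 0 0 0 0.5; 0 0 0 0 0 0 0.5; 0 0 0 0 0 0 0.5"

```text
time_s: 21.83
tool_pos: [0.5102, 0.2124, 0.0456]
tool_rot: [179.4, -1.8, 84.0]
force: [1.8, 2.8, -4.7]
grip_width: 0.0337
```

Run:
```python
from ov import *
o=env.get_obs();print((o['tool_pos'][:2]-O)@Rc);goto(cal(0,17,45.6),83.6)
```

```text
[-0.00028478  0.01808856]
t 21.83 pos [0.5102 0.2124 0.0456] rot [179.44  -1.79  84.  ] F [ 1.8  2.8 -4.7] w 0.0337 q [ 21.  25. -53. 108.  22.  57. -48.]
shift tool [-0.0011  0.0003  0.    ]
turn frac [ 0.0194 -0.0626  0.0138]
```

servo_tool:
  moves: "-0.0015 0 0 0 0 0 0.5; 0 0 0 0 0 0 0.5; 0 0 0 0 0 0 0.5"

```text
time_s: 22.08
tool_pos: [0.5101, 0.2124, 0.0457]
tool_rot: [179.4, -1.9, 84.0]
force: [1.9, 1.9, -3.7]
grip_width: 0.034
```

servo_tool:
  moves: "0 0 0 0 0 0 0.1; 0 0 0 0 0 0 -0.1; 0 0 0 0 0 0 -0.27; 0 0 0 0 0 0 -0.27; 0 0 -0.01 0 0 0 -0.27; 0 0 -0.02 0 0 0 -0.27; 0 0 -0.03 0 0 0 -0.27; 0 0 -0.035 0 0 0 -0.27; 0 0 -0.035 0 0 0 -0.27; 0 0 -0.035 0 0 0 -0.27; 0 0 -0.02 0 0 0 -0.27"

```text
time_s: 23.0
tool_pos: [0.5028, 0.2034, 0.2374]
tool_rot: [-179.9, -1.2, 84.4]
force: [0.0, -0.0, 0.1]
grip_width: 0.055
```

Run:
```python
from ov import *
goto(cal(0,17,45.6),83.6)
tb('side',(175,205),cal(-36,-81,30),'side21')
snap('top','top21')
```

```text
t 23.0 pos [0.5028 0.2034 0.2374] rot [-179.93   -1.24   84.43] F [ 0.  -0.   0.1] w 0.055 q [ 30.  11. -60.  97.   9.  77. -37.]
shift tool [0.0045 0.007  0.1919]
turn frac [-0.0027 -0.0433  0.0291]
```

View pics/tb_side21.png

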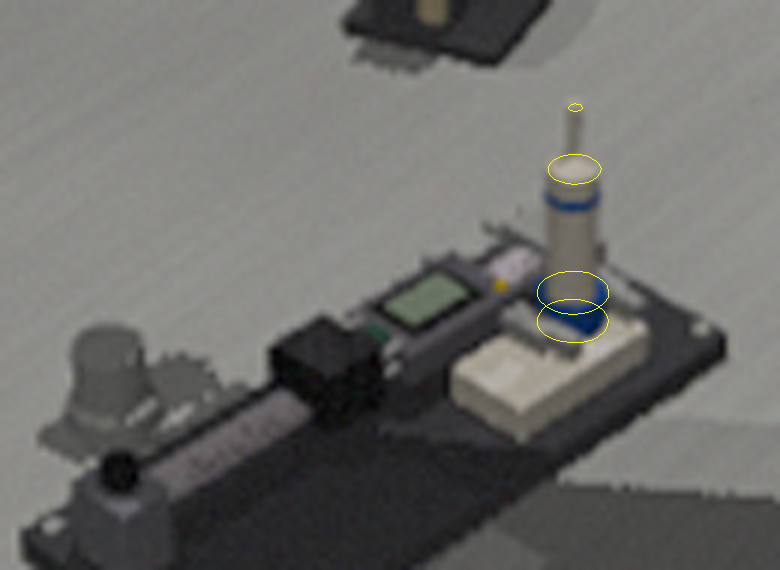

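View pics/top21.png

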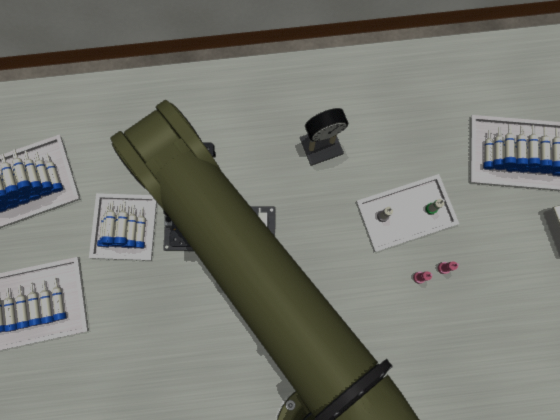

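The barrel stands clamped and matches the predicted clamped pose. To judge the spring gap from above, I move the arm aside (path height about 0.25 m, clear of the barrel).

servo_tool:
  moves: "-0.015 0.002 -0.015 0 0 0 -0.27; -0.03 0.002 -0.01 0 -0.01 0.005 -0.27; -0.038 0.002 -0.005 0 -0.01 0.005 -0.27; -0.038 0.002 -0.003 0 -0.01 0.005 -0.27; -0.038 0.002 -0.002 0 -0.01 0 -0.27; -0.038 0.002 -0.002 0 0 0 -0.27; -0.038 0.002 -0.002 0 0 0 -0.27; -0.038 0.002 -0.001 0 0 0 -0.27; -0.038 0.002 -0.001 0 0 0 -0.27; -0.038 0 0 0 0 0 -0.27; -0.02 0 0 0 0 0 -0.27; 0 0 0 0 0 0 -0.27"

```text
time_s: 24.1
tool_pos: [0.4784, -0.1781, 0.2773]
tool_rot: [-179.9, 0.1, 84.8]
force: [-1.2, -0.2, -0.6]
grip_width: 0.055
```

Run:
```python
from ov import *
goto(cal(0,17,45.6),83.6)
c=snap('top','top22')
a=cv2.cvtColor(c['img'],cv2.COLOR_RGB2BGR)
cv2.imwrite('pics/z22.png',cv2.resize(a[195:245,185:285],(800,400),interpolation=cv2.INTER_CUBIC))
d=snap('side','side22');b=cv2.cvtColor(d['img'],cv2.COLOR_RGB2BGR)
cv2.imwrite('pics/y22.png',cv2.resize(b[210:290,210:290],(600,600),interpolation=cv2.INTER_CUBIC))
```

```text
t 24.1 pos [ 0.4784 -0.1781  0.2773] rot [-1.7989e+02  1.5000e-01  8.4780e+01] F [-1.2 -0.2 -0.6] w 0.055 q [ 58.   2. -42.  97.   2.  81.  11.]
shift tool [ 0.3913 -0.0031  0.2307]
turn frac [-0.0038  0.0051  0.0412]
```

View pics/z22.png

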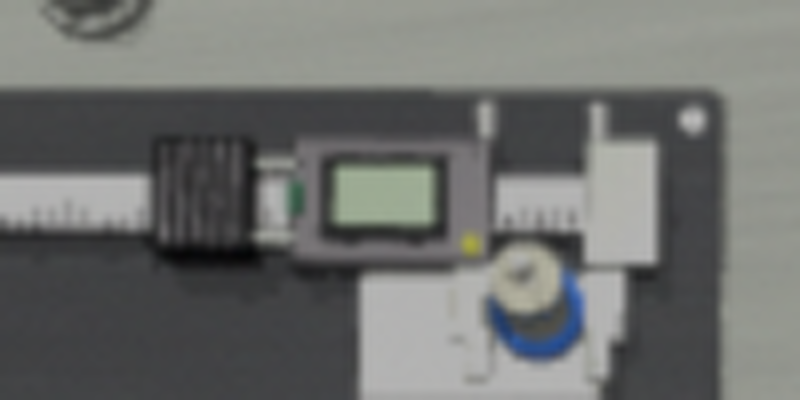

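View pics/y22.png

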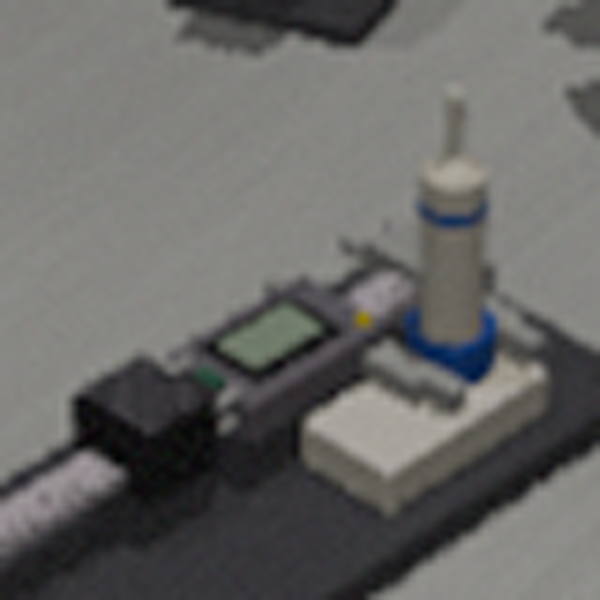

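By eye the barrel is clamped, but the gap looks more like 10–12 mm. I'll measure it sub-pixel against the first (relaxed) picture.

Run:
```python
from ov import *
for n in('top0','top22'):
    c=pickle.load(open(f'pics/{n}.pkl','rb'));g=cv2.cvtColor(c['img'],cv2.COLOR_RGB2GRAY).astype(np.float32)
    # sample in caliper coords at z=47, lines at several x
    ys=np.arange(-110,70,.5)
    for x in(-13,-5,0,5,13):
        P=np.array([cal(x,y,47) for y in ys]);uv=proj(c,P).astype(np.float32)
        v=cv2.remap(g,uv[None,:,0],uv[None,:,1],cv2.INTER_CUBIC)[0]
        v=cv2.GaussianBlur(v[None],(0,0),1.5)[0];d=np.gradient(v)
        pk=[(float(ys[i]),round(float(d[i]),1)) for i in range(2,len(ys)-2) if abs(d[i])>2.2 and abs(d[i])==abs(d[i-2:i+3]).max()]
        print(n,x,pk)
```

```text
top0 -13 [(-95.5, -15.5), (-55.0, 9.5), (-47.0, -3.0), (-43.5, -5.1), (-29.0, -2.6), (-24.0, 2.4), (-13.0, -2.2), (-7.5, 3.2), (-3.5, 3.8), (18.0, -9.0), (22.5, 2.3), (37.0, -2.8), (39.5, 3.4), (47.0, -4.1)]
top0 -5 [(-93.5, -3.9), (-90.5, 3.7), (-88.5, -2.4), (-86.0, 2.2), (-83.5, -3.6), (-81.0, 3.7), (-76.5, 2.7), (-69.5, -3.1), (-67.0, 3.5), (-57.5, -10.5), (-54.0, 2.6), (-43.5, -9.6), (-39.0, 13.6), (-8.5, -10.8), (-4.5, 6.4), (-0.5, -2.6), (4.0, 6.9), (8.5, 3.3), (11.5, -4.6), (13.5, 3.4), (17.0, -14.1), (22.0, 6.1), (25.5, -3.4), (28.0, 2.6), (30.5, -2.7), (39.5, 2.3), (42.0, -2.5), (45.0, 3.7), (49.0, 13.1), (54.0, 2.8), (56.5, -3.0), (59.0, 2.6), (61.0, -2.6), (63.5, 2.8), (66.0, -3.0), (68.5, 3.3)]
top0 0 [(-98.5, -2.3), (-95.0, 2.4), (-57.5, -9.5), (-43.5, -8.3), (-38.5, 13.5), (-8.0, -10.9), (-4.5, 6.4), (-0.5, -5.2), (6.0, 8.5), (17.5, -14.3), (22.5, 6.7), (25.5, -4.0), (28.0, 4.4), (31.0, -4.0), (42.0, -2.9), (45.5, 3.4), (49.5, 14.2)]
top0 5 [(-97.5, -2.7), (-57.5, -9.5), (-54.5, 4.9), (-43.5, -9.3), (-38.5, 13.7), (-9.0, -10.2), (-4.5, 6.5), (4.5, 8.3), (17.0, -15.4), 
[... 1135 characters left out ...]
(68.5, 4.1)]
top22 0 [(-98.5, -2.6), (-95.0, 3.0), (-69.5, -14.2), (-66.5, 5.6), (-55.5, -10.5), (-51.0, 14.0), (-21.5, -13.6), (-17.0, 9.5), (-12.5, -6.5), (-7.5, 11.6), (1.5, -16.6), (6.5, 4.5), (16.0, -2.6), (18.5, 2.4), (23.0, 4.0), (25.5, -4.7), (28.0, 4.7), (33.5, 13.9)]
top22 5 [(-97.5, -3.2), (-69.5, -11.8), (-66.5, 6.5), (-55.5, -10.0), (-51.0, 13.6), (-21.5, -14.6), (-17.0, 9.6), (-7.0, 6.8), (1.5, -13.4), (6.0, 7.2), (9.5, -4.1), (20.5, -3.1), (23.5, 3.8), (28.0, 3.5), (33.5, 14.4)]
top22 13 [(-96.5, -11.5), (-67.0, 9.1), (-55.5, -4.7), (-17.0, 4.0), (-9.5, -3.4), (2.0, -9.0), (6.5, 6.6), (9.5, -3.9), (12.0, 4.8), (14.5, -4.7), (25.5, -3.7), (28.5, 3.3), (31.0, -3.9), (33.5, 4.1)]
```

Against the relaxed picture the slide moved 16.0 mm and the carriage 12.4 mm. The spring is compressed only about 3.6 mm, against 6 mm wanted. I go back and push about 2.4 mm further.

servo_tool:
  moves: "0.02 0 0 0 0 0.01 -0.27; 0.035 0 0 0 0 0.01 -0.27; 0.038 0 0 0 0 0.01 -0.27; 0.038 0 0 0 0 0 -0.27; 0.038 0 0 0 0 0 -0.27; 0.038 0 0 0 0 0 -0.27; 0.038 0 0 0 0 0 -0.27; 0.038 0 0 0 0 0 -0.27; 0.038 0 0 0 0 0 -0.27; 0.03 0 0 0 0 0 -0.27; 0.02 0 0 0 0 0 -0.27; 0.008 0 0 0 0 0 -0.27; 0 0 0 0 0 0 -0.27"

```text
time_s: 25.28
tool_pos: [0.4987, 0.2504, 0.2787]
tool_rot: [-179.8, -0.4, 86.6]
force: [-0.1, -0.3, 0.8]
grip_width: 0.055
```

Run:
```python
from ov import *
goto(cal(0,18.4,110),83.6)
```

```text
t 25.28 pos [0.4987 0.2504 0.2787] rot [-179.81   -0.36   86.57] F [-0.1 -0.3  0.8] w 0.055 q [ 25.  14. -63.  91.  12.  83. -42.]
shift tool [-0.038   0.0147  0.1684]
turn frac [-0.007  -0.0123  0.1035]
```

servo_tool:
  moves: "-0.012 0.005 0.005 -0.002 -0.005 0.04 -0.27; -0.012 0.005 0.01 -0.002 -0.005 0.04 -0.27; -0.01 0.003 0.02 0 0 0.02 -0.27; -0.002 0.001 0.03 0 0 0 -0.27; 0 0 0.03 0 0 0 -0.27; 0 0 0.025 0 0 0 -0.27; 0 0 0.01 0 0 0 -0.27; 0 0 0 0 0 0 -0.27"

```text
time_s: 25.95
tool_pos: [0.51, 0.1986, 0.1405]
tool_rot: [179.9, 0.5, 82.7]
force: [-0.5, -0.6, 0.2]
grip_width: 0.0551
```

Run:
```python
from ov import *
goto(cal(0,18.4,75),83.6)
```

```text
t 25.95 pos [0.51   0.1986 0.1405] rot [179.87   0.55  82.72] F [-0.5 -0.6  0.2] w 0.0551 q [ 26.  19. -58. 103.  17.  68. -45.]
shift tool [ 0.0147 -0.0014  0.0653]
turn frac [ 0.0044  0.0192 -0.0306]
```

servo_tool:
  moves: "0.008 0 0 0.002 0.01 -0.015 -0.27; 0.006 0 0.01 0.002 0.008 -0.012 -0.27; 0.001 -0.001 0.015 0 0 0 -0.27; 0 0 0.015 0 0 0 -0.27; 0 0 0.008 0 0 0 -0.27; 0 0 0 0 0 0 -0.27"

```text
time_s: 26.45
tool_pos: [0.5166, 0.2141, 0.0952]
tool_rot: [179.4, -0.2, 83.2]
force: [0.1, 0.1, 0.4]
grip_width: 0.055
```

Run:
```python
from ov import *
goto(cal(0,18.4,45.6),83.6)
tb('side',(175,205),cal(-36,-81,30),'side23')
```

```text
t 26.45 pos [0.5166 0.2141 0.0952] rot [179.45  -0.22  83.2 ] F [0.1 0.1 0.4] w 0.055 q [ 22.  23. -56. 104.  21.  64. -48.]
shift tool [-0.0023 -0.0063  0.0495]
turn frac [ 0.0194 -0.0077 -0.0139]
```

View pics/tb_side23.png

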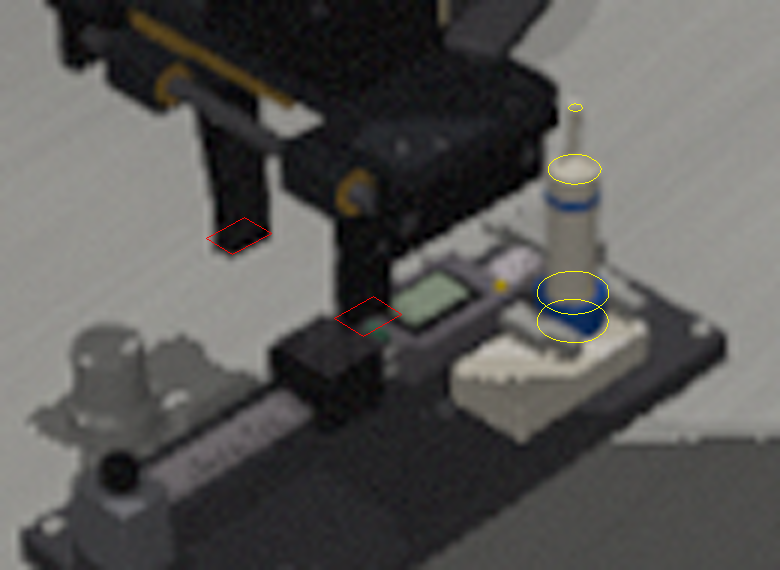

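servo_tool:
  moves: "-0.001 -0.004 0.005 0.01 -0.004 -0.007 -0.27; -0.001 -0.002 0.012 0.008 -0.003 -0.006 -0.27; 0 0 0.016 0 0 0 -0.27; 0 0 0.01 0 0 0 -0.27; 0 0 0.003 0 0 0 -0.27; 0 0 0 0 0 0 -0.27"

```text
time_s: 27.0
tool_pos: [0.5127, 0.2148, 0.0499]
tool_rot: [179.6, -0.2, 83.7]
force: [1.0, 0.0, -0.2]
grip_width: 0.0556
```

Run:
```python
from ov import *
goto(cal(0,18.4,45.6),83.6)
```

```text
t 27.0 pos [0.5127 0.2148 0.0499] rot [ 1.7964e+02 -1.6000e-01  8.3670e+01] F [ 1.   0.  -0.2] w 0.0556 q [ 20.  26. -54. 107.  25.  59. -50.]
shift tool [-0.0023 -0.002   0.0043]
turn frac [ 0.0126 -0.0057  0.0023]
```

servo_tool:
  moves: "-0.002 -0.0015 0.003 0.006 -0.003 0 -0.27; 0 0 0.001 0.003 -0.002 0 -0.1; 0 0 0 0 0 0 0.2; 0 0 0 0 0 0 0.5; 0 0 0 0 0 0 0.5; 0 0 0 0 0 0 0.5; 0 0 0 0 0 0 0.5"
  squeeze: 25

```text
time_s: 27.58
tool_pos: [0.5104, 0.2133, 0.0467]
tool_rot: [180.0, -0.0, 83.6]
force: [0.7, 0.3, -2.1]
grip_width: 0.0339
```

Run:
```python
from ov import *
goto(cal(0,18.4,45.6),83.6)
o=env.get_obs();print((o['tool_pos'][:2]-O)@Rc)
```

```text
t 27.58 pos [0.5104 0.2133 0.0467] rot [ 1.7996e+02 -1.0000e-02  8.3650e+01] F [ 0.7  0.3 -2.1] w 0.0339 q [ 20.  26. -54. 107.  25.  59. -51.]
shift tool [-0.0006  0.0002  0.0011]
turn frac [ 0.0014 -0.0003  0.0017]
[-0.00024276  0.01898604]
```

servo_tool:
  moves: "-0.003 0 0 0 0 0 0.5; -0.004 0 0 0 0 0 0.5; -0.002 0 0 0 0 0 0.5; 0 0 0 0 0 0 0.5"

```text
time_s: 27.92
tool_pos: [0.5102, 0.2121, 0.0467]
tool_rot: [179.8, -0.9, 83.8]
force: [-0.0, -1.7, -0.3]
grip_width: 0.0336
```

Run:
```python
from ov import *
goto(cal(0,16.6,45.6),83.6)
o=env.get_obs();print((o['tool_pos'][:2]-O)@Rc)
```

```text
t 27.92 pos [0.5102 0.2121 0.0467] rot [179.75  -0.91  83.8 ] F [-0.  -1.7 -0.3] w 0.0336 q [ 21.  26. -55. 108.  24.  58. -50.]
shift tool [-0.0012  0.0003  0.0011]
turn frac [ 0.0086 -0.0318  0.0068]
[-0.00026344  0.01779831]
```

servo_tool:
  moves: "-0.003 0 0 0 0 0 0.5; -0.004 0 0 0 0 0 0.5; -0.002 0 0 0 0 0 0.5; 0 0 0 0 0 0 0.5"

```text
time_s: 28.25
tool_pos: [0.51, 0.2103, 0.0468]
tool_rot: [179.6, -1.7, 83.9]
force: [-0.3, -0.2, -0.9]
grip_width: 0.0339
```

Run:
```python
from ov import *
goto(cal(0,16.6,45.6),83.6)
o=env.get_obs();print((o['tool_pos'][:2]-O)@Rc)
```

```text
t 28.25 pos [0.51   0.2103 0.0468] rot [179.58  -1.73  83.93] F [-0.3 -0.2 -0.9] w 0.0339 q [ 23.  25. -55. 108.  23.  57. -49.]
shift tool [0.0006 0.0003 0.0012]
turn frac [ 0.0145 -0.0604  0.0113]
[-0.00032847  0.01596329]
```

Moved 3.0 mm in total. Release, retreat and measure again.

servo_tool:
  moves: "0 0 0 0 0 0 0.1; 0 0 0 0 0 0 -0.1; 0 0 0 0 0 0 -0.27; 0 0 0 0 0 0 -0.27; 0 0 -0.01 0 -0.01 0 -0.27; 0 0 -0.02 0.004 -0.015 0.004 -0.27; 0 0 -0.03 0.004 -0.015 0.004 -0.27; 0 0 -0.035 0 -0.01 0 -0.27; 0 0 -0.035 0 0 0 -0.27; 0 0 -0.035 0 0 0 -0.27; 0 0 -0.03 0 0 0 -0.27; 0 0 0 0 0 0 -0.27"

```text
time_s: 29.25
tool_pos: [0.508, 0.2067, 0.2546]
tool_rot: [179.8, 0.2, 83.9]
force: [0.3, 1.3, 0.4]
grip_width: 0.0552
```

servo_tool:
  moves: "-0.015 0.002 -0.005 0 0 0 -0.27; -0.03 0.002 -0.005 0 0 0 -0.27; -0.038 0.002 -0.002 0 0 0 -0.27; -0.038 0.002 -0.002 0 0 0 -0.27; -0.038 0.002 -0.002 0 0 0 -0.27; -0.038 0.002 -0.002 0 0 0 -0.27; -0.038 0.002 -0.001 0 0 0 -0.27; -0.038 0.002 -0.001 0 0 0 -0.27; -0.038 0.002 0 0 0 0 -0.27; -0.038 0 0 0 0 0 -0.27; -0.02 0 0 0 0 0 -0.27; 0 0 0 0 0 0 -0.27"

```text
time_s: 30.25
tool_pos: [0.4865, -0.1718, 0.2868]
tool_rot: [179.1, 0.6, 84.7]
force: [0.1, -0.0, -0.3]
grip_width: 0.0556
```

Run:
```python
from ov import *
goto(cal(0,17,45.6),83.6)
c=snap('top','top24');tb('side',(175,205),cal(-36,-81,30),'side24')
for n in('top0','top22','top24'):
    c=pickle.load(open(f'pics/{n}.pkl','rb'));g=cv2.cvtColor(c['img'],cv2.COLOR_RGB2GRAY).astype(np.float32)
    ys=np.arange(-110,70,.5)
    V=[]
    for x in(-3,0,3,5):
        P=np.array([cal(x,y,47) for y in ys]);uv=proj(c,P).astype(np.float32)
        V.append(cv2.remap(g,uv[None,:,0],uv[None,:,1],cv2.INTER_CUBIC)[0])
    v=cv2.GaussianBlur(np.mean(V,0)[None],(0,0),1.5)[0];d=np.gradient(v)
    print(n,[(float(ys[i]),round(float(d[i]),1)) for i in range(2,len(ys)-2) if abs(d[i])>5 and abs(d[i])==abs(d[i-2:i+3]).max()])
```

```text
t 30.25 pos [ 0.4865 -0.1718  0.2868] rot [179.06   0.58  84.73] F [ 0.1 -0.  -0.3] w 0.0556 q [ 60.   2. -45.  97.   2.  81.  10.]
shift tool [ 0.386  -0.0152  0.2371]
turn frac [0.0329 0.0199 0.0398]
top0 [(-57.5, -9.5), (-43.5, -8.7), (-38.5, 13.4), (-8.5, -10.4), (-4.5, 6.4), (5.0, 7.4), (17.0, -15.0), (22.5, 6.9), (49.5, 13.8)]
top22 [(-69.5, -13.3), (-66.5, 5.7), (-55.5, -10.4), (-51.0, 13.8), (-21.5, -13.7), (-17.0, 9.5), (-12.5, -5.1), (-7.5, 10.0), (1.5, -15.6), (6.5, 5.3), (33.5, 13.9)]
top24 [(-69.5, -13.3), (-66.5, 5.6), (-55.5, -10.4), (-51.0, 13.9), (-21.5, -14.5), (-17.0, 9.8), (-7.5, 9.6), (-2.0, -15.5), (3.5, 7.6), (30.5, 16.1)]
```

View pics/tb_side24.png

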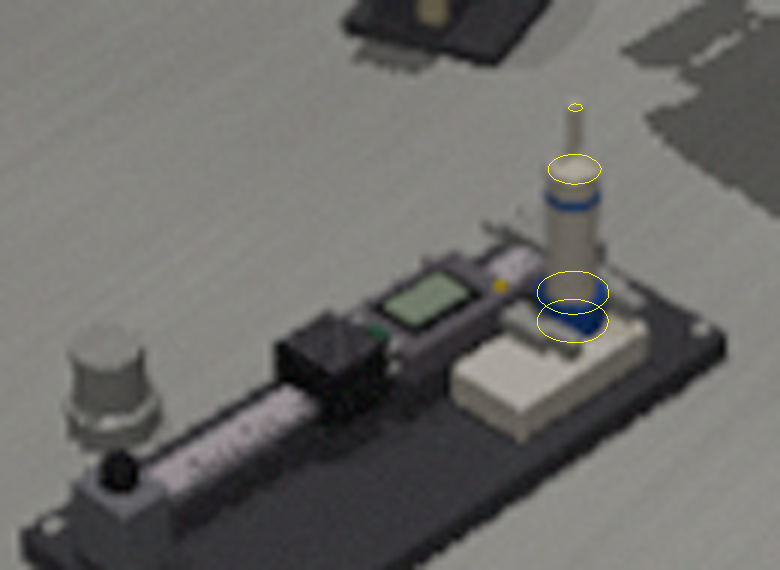

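View pics/top24.png

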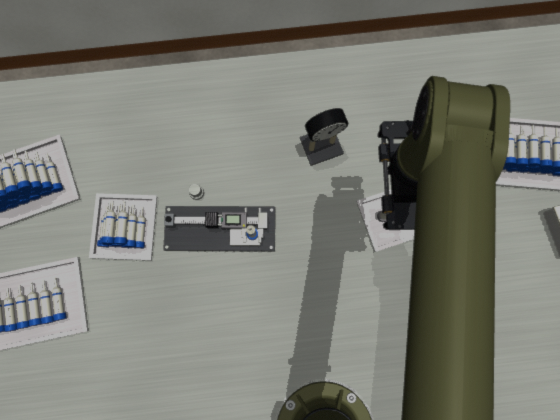

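The slide moved another 3.1 mm while the carriage stayed put, so the spring is compressed about 6.6 mm of 12 (gap about 7.4 mm). The barrel stands upright between the jaws at (251,231). The master (195,190), the gauge (325,130) and the tray barrels are unmoved, and the arm is clear. Handing in.

```bash
python3 -c "
from cell import env
print(env.sign_off())"
```

```text
the job is handed in; nothing more can be done
None
```

The blue-capped barrel is standing upright, cap down, on the white rest, clamped between the two jaws. The job was handed in at about 30 s.

- **What I did:** The jaws started about 40 mm open, so I first slid them to about 72 mm. I then placed the barrel, let go of it, and closed the jaws on the cap with the thumb slide.
- **Spring:** My first closing compressed it only about 3.6 mm, measured against the first picture. I gripped the slide again and pushed about 3 mm further. The last top picture shows about 6.6 mm of the 12 mm travel, good to about 1 mm, so slightly past half and not bottomed.
- **Barrel:** In the last side picture it is upright and matches its expected clamped position.
- **Other objects:** The master and the gauge are where they started. In the last top picture the grey barrel was partly hidden by the arm and the green one fully hidden. An earlier one, taken after the barrel was first clamped, showed both standing in place, and after that the arm only passed near the tray about 0.28 m up.
- **Forces and cameras:** The highest force I saw was about 15 N, while setting the barrel down. The side camera read about 3.5 mm low, and I corrected for that.

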